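Load the vial blocks on to the hotplate

ROBOT

A 6-joint arm with a two-finger parallel gripper is mounted at the origin on the work surface. World frame = base frame: x ahead of the robot, y to its left, z up, the work surface at z = 0. Lengths are in m, angles in rad, forces in N, time in s.
With the tool pointing down it reaches from about 0.3 to 0.875 m from the base axis. Payload 4.2 kg.
Tool frame: the origin (TCP) lies at the very end of the fingers, on their centre line; the grasp point (between the pads) lies 19 mm behind it (ctrl.hold_point_z is the z of the grasp point in the tool frame, in m); z points along the fingers, y is the line along which they close (so a half turn about z gives the same grasp; the last joint's range is limited). The gripper opens to 85 mm and grips with 20 to 120 N. Pads are 22 mm wide; open, the fingers measure 114 mm over their backs; the gripper's body (76 mm by 85 mm) begins 54 mm behind the grasp point. The pads swing forward as they close: fully open they stand 13 mm farther back than shut.
Start: joints at [-1.143, 0.32, 1.565, -0, 1.257, -0.02], TCP at [0.249, -0.518, 0.231] pointing down, gripper open.
Joint ranges: [-3.11, 3.11], [-0.84, 2.01], [0.21, 2.61], [-1.34, 4.49], [0.05, 2.63], [-2.56, 2.56]. Speed limits (rad/s): [2.57, 2.57, 3.14, 3.14, 3.14, 3.14].

INTERFACE

Orientations are given as a unit quaternion [x, y, z, w].
In Python, from bench import ctrl gives the robot as it stands.
- The arm moves only by the tool arm_command, never from a script. Its argument "moves" is a list that holds one entry, the list of rows, each a list of 4 numbers: the shift along the tool's x, y, z in cm, then the turn about the tool's z in rad. In form: [[[x, y, z, yaw], ...]]. A call has 1 to 5 rows; each row shifts and turns the commanded pose from where the row before left it, along the tool's axes as they then stand; what a row does not reach is not made up. A row lasts 1/12 s, in which the tool goes at most 41.7 mm and 7.16 degrees, less where a joint would pass 70% of its speed; a pose out of reach is approached as far as the arm can. A call is refused whole if a number of a shift passes 4.17 or a number of a turn 0.125, either way. A call with a gripper value outside its range is refused whole. "grip" is the opening, from 0 (shut) to 1 (fully open), set as the call begins (left out, the last holds). The fingers move at their own pace and stop on an object; "grip_force" is the grip in N (left out, the last holds). Time passes only in rows, so rows that do not move let the fingers close. It gives the time, the measured TCP pose, the force, the opening and the grip force at its end, in the units of the state.
- ctrl.state(): the state, without advancing time (a new reading comes with each control period).
- ctrl.camera(name): name is "scene" or "top"; returns the picture (384x512x3 uint8, red, green, blue); there is no depth.
- ctrl.get_calibration(name): a dict with "intrinsics" (3x3 intrinsics, pixels), "distortion" ([k1, k2, p1, p2, k3] as OpenCV has them; the pictures are not rectified), "position" and "attitude" of the camera in the world. Camera axes: x right, y up, looking along -z (the intrinsics and any distortion apply to the point x, -y, -z); pixel columns grow to the right and rows downward; lengths in m; the calibration is good to about 2 mm. A picture is of the moment at which its call begins. get_calibration takes no time and is no camera call.
- ctrl.hand_in(): hands the job in; it is judged then, once.
The state is a dict: "time_s": time; "qpos": joint angles; "joint_vel": joint speeds; "effort": joint torques, N m; "eef_pos": TCP position; "tcp_rot": TCP orientation; "force": force on the tool from outside, world axes, zero at the start; "wrist_torque": the same for the moment, N m; "opening": opening from 0.0 (shut) to 1.0 (fully open); "grip_force": force on a finger pad.
Only numpy, scipy, OpenCV 4.12 (cv2) and the standard library are available. Lean on these libraries where they do the work, as an engineer would, in place of code of your own. Each camera call takes 0.05 s, during which the arm holds its last target. There are 200 camera calls.

TASK

Move every vial block from the storage caddy on to the hotplate, one to a bay in any order, wells up, each pushed fully home against the back rail and against the side stop on its left as seen from the robot; then, with all of them home, press the green start button fully. The pockets leave no room for fingers: a block tips up when its near end is pressed down. Leave the other things on the bench where they are.

Things in the scene. Friction and masses are not known exactly. Their poses are not given: they have to be found in the camera images.
- block1_c (a point): centre (half-way up) of a solid metal vial block (plain silver aluminium, 6 large wells), 84 x 36 x 24 mm, about 0.18 kg; x along its 84 mm length, y across its 36 mm width, z up through the face with the dark wells. Starts flat in a caddy pocket, wells up. Three or all four of the blocks are there in a run; an absent one reads None.
- block2_c (a point): centre (half-way up) of a solid metal vial block (blue, 8 wells), 84 x 36 x 24 mm, about 0.18 kg; x along its 84 mm length, y across its 36 mm width, z up through the face with the dark wells. Starts flat in a caddy pocket, wells up. Three or all four of the blocks are there in a run; an absent one reads None.
- block3_c (a point): centre (half-way up) of a solid metal vial block (copper-coloured, 10 small wells), 84 x 36 x 24 mm, about 0.18 kg; x along its 84 mm length, y across its 36 mm width, z up through the face with the dark wells. Starts flat in a caddy pocket, wells up. Three or all four of the blocks are there in a run; an absent one reads None.
- block4_c (a point): centre (half-way up) of a solid metal vial block (green, 6 wells), 84 x 36 x 24 mm, about 0.18 kg; x along its 84 mm length, y across its 36 mm width, z up through the face with the dark wells. Starts flat in a caddy pocket, wells up. Three or all four of the blocks are there in a run; an absent one reads None.
- caddy: white fixed storage caddy, 115 mm (x) x 221 mm (y), 49 mm tall; origin mid underside, z up, x roughly away from the robot. Four pockets side by side along y, each 39 mm wide; a block lies along caddy x, with 1.5 mm beside it at both sides and at the far end, its top flush with the caddy top. Orange marks on the top flank the pockets' near (-x) ends.
- caddy_ramp (a point): middle of the ramp edge under the blocks, at (-3.5, 0, 25) mm in the caddy's frame: each pocket's floor is flat, 25 mm up, beyond this edge, and ramps down at 32 degrees on the near side of it. The near end of a pocket is open over a low wall, 37 mm tall, inner face at x = -51 mm, 9 mm from the block's end.
- pocket1 (a point): pressing point of pocket 1, on the caddy's top plane at (-33, 78, 49) mm in its frame, 9 mm in from a block's near end. Pressed here about 9 mm down (under 5 N), a block tips over the ramp edge, falls on to the ramp and stays tilted 32 degrees, its far end about 19 mm above the caddy's top, free for fingers at both sides. The pocket may be empty.
- pocket2 (a point): pressing point of pocket 2, on the caddy's top plane at (-33, 26, 49) mm in its frame, 9 mm in from a block's near end. Pressed here about 9 mm down (under 5 N), a block tips over the ramp edge, falls on to the ramp and stays tilted 32 degrees, its far end about 19 mm above the caddy's top, free for fingers at both sides. The pocket may be empty.
- pocket3 (a point): pressing point of pocket 3, on the caddy's top plane at (-33, -26, 49) mm in its frame, 9 mm in from a block's near end. Pressed here about 9 mm down (under 5 N), a block tips over the ramp edge, falls on to the ramp and stays tilted 32 degrees, its far end about 19 mm above the caddy's top, free for fingers at both sides. The pocket may be empty.
- pocket4 (a point): pressing point of pocket 4, on the caddy's top plane at (-33, -78, 49) mm in its frame, 9 mm in from a block's near end. Pressed here about 9 mm down (under 5 N), a block tips over the ramp edge, falls on to the ramp and stays tilted 32 degrees, its far end about 19 mm above the caddy's top, free for fingers at both sides. The pocket may be empty.
- hotplate: fixed bench hotplate (cold), aluminium, 190 mm (x) x 345 mm (y), black top surface at 62 mm; origin mid underside, x roughly away from the robot, z up. Steel stops 10 mm tall on top: a back rail along y, near face at x = +70 mm, and four side stops (x = 15 to 70 mm, 6 mm thick), their -y faces at y = +144, +60, -24, -108 mm. Bays are open to -x and -y.
- bay1 (a point): where the centre of a block lies when home in bay 1 of the hotplate: length along the hotplate's x, far end on the back rail, +y side on the bay's side stop. Same axes as the hotplate; at (28, 126, 74) mm in its frame.
- bay2 (a point): where the centre of a block lies when home in bay 2 of the hotplate: length along the hotplate's x, far end on the back rail, +y side on the bay's side stop. Same axes as the hotplate; at (28, 42, 74) mm in its frame.
- bay3 (a point): where the centre of a block lies when home in bay 3 of the hotplate: length along the hotplate's x, far end on the back rail, +y side on the bay's side stop. Same axes as the hotplate; at (28, -42, 74) mm in its frame.
- bay4 (a point): where the centre of a block lies when home in bay 4 of the hotplate: length along the hotplate's x, far end on the back rail, +y side on the bay's side stop. Same axes as the hotplate; at (28, -126, 74) mm in its frame.
- start_top (a point): centre of the top of the green round start button (26 mm across) in its grey housing on the hotplate's near right corner; pressed straight down.
- start (a joint): travel of the start button: 0 up, 0.006 m fully down; springs back; about 4 N to press fully.
- jar: bystander, not part of the job: amber screw-top jar, 56 mm across, 70 mm tall; origin at its underside or middle.
- wash: bystander, not part of the job: white bottle with red cap, 60 mm across, 140 mm tall; origin at its underside or middle.
- beaker: bystander, not part of the job: glass beaker, 76 mm across, 95 mm tall; origin at its underside or middle.
- toolcup: bystander, not part of the job: clear cup holding pens and spatulas, 68 mm across, about 160 mm tall over all; origin at its underside or middle.
- timer: bystander, not part of the job: white bench timer, 50 x 80 x 24 mm, flat on the bench; origin at its underside or middle.
- spatula: bystander, not part of the job: steel spatula 160 mm long, flat on the bench; origin at its underside or middle.
- dish: bystander, not part of the job: low glass dish, 90 mm across, 16 mm tall; origin at its underside or middle.
There are look-alikes about, which are no part of the job. What is shaped like the part that bears block4_c but yellow is not meant.

How it is judged:
By the outcome, as a careful person would: the job done as asked, in the order asked, and still so for the second after the job is handed in, with the robot touching nothing.
Of block1, block2, block3, block4 only 3 to 4 are there at a start; the rules pass over those that are not, and their reading is None.
At some moment in a run one of block1, block2, block3, block4 may be knocked a few centimetres aside while the robot is not near it.
Once in a run the grip may slacken for a moment while it holds something.
It also fails if it takes over 210 s, if anything falls off the work surface, if the arm or the gripper's body presses on something with over 40 N, if the wrist force passes 120 N, or if a joint passes its speed limit or range.

## Working session

There is one attempt and no reset: what is moved stays moved. The work goes in short steps, Python scripts to look and compute and a tool call to move; the robot and the scene stay as the last step left them, time stands still between calls to the robot, and variables do not carry over. Pictures are saved under pics/ and viewed, at most 14 in all, crops included, and the job is handed in when it is done.

Besides the shell and the picture viewer there is one more tool, called after ">>>" as a command line: name --argument value ..., lists and objects as JSON in quotes. arm_command: Moves the arm, as the interface text tells. Its arguments: {"type":"object","properties":{"moves":{"type":"array","items":{"type":"array","items":{"type":"array","items":{"type":"number"}}}},"grip":{"type":"number"},"grip_force":{"type":"number"}},"required":["moves"]}

```bash
ls; mkdir -p pics
python3 - <<'E'
from bench import ctrl
import cv2,numpy as np
np.set_printoptions(precision=4,suppress=True)
for n in("scene","top"):
    im=ctrl.camera(n); cv2.imwrite(f"pics/{n}0.png",cv2.resize(im[:,:,::-1],(768,576),interpolation=cv2.INTER_CUBIC)); np.save(f"{n}0.npy",im)
    print(n,ctrl.get_calibration(n))
print(ctrl.state(), ctrl.hold_point_z)
E
```

```text
pics
scene {'intrinsics': array([[430.0012,   0.    , 258.3021],
       [  0.    , 430.0012, 189.6322],
       [  0.    ,   0.    ,   1.    ]]), 'distortion': array([-0.0722,  0.    ,  0.    ,  0.    ,  0.    ]), 'position': array([1.0491, 0.5555, 1.3338]), 'attitude': array([0.0932, 0.2518, 0.9042, 0.3322])}
top {'intrinsics': array([[405.5618,   0.    , 254.2645],
       [  0.    , 405.5618, 188.6874],
       [  0.    ,   0.    ,   1.    ]]), 'distortion': array([-0.0246,  0.    ,  0.    ,  0.    ,  0.    ]), 'position': array([ 0.4294, -0.0027,  1.2233]), 'attitude': array([ 0.0433, -0.0377, -0.7031,  0.7088])}
{'time_s': 0.1, 'qpos': array([-1.143 ,  0.3202,  1.5656,  0.    ,  1.2574, -0.02  ]), 'joint_vel': array([ 0.0006, -0.0009, -0.0024, -0.0003, -0.0001,  0.0002]), 'effort': array([ -0.0005, -41.6411, -23.4705,  -0.0001,   0.005 ,   0.    ]), 'eef_pos': array([ 0.2488, -0.5179,  0.2306]), 'tcp_rot': array([ 0.975 ,  0.222 , -0.0001, -0.0008]), 'force': array([ 0.0134,  0.6935, -0.0092]), 'wrist_torque': array([ 0.0166, -0.0225, -0.0115]), 'grip_force': 0.0, 'opening': 0.9968416845139103} -0.0187
```

View pics/scene0.png

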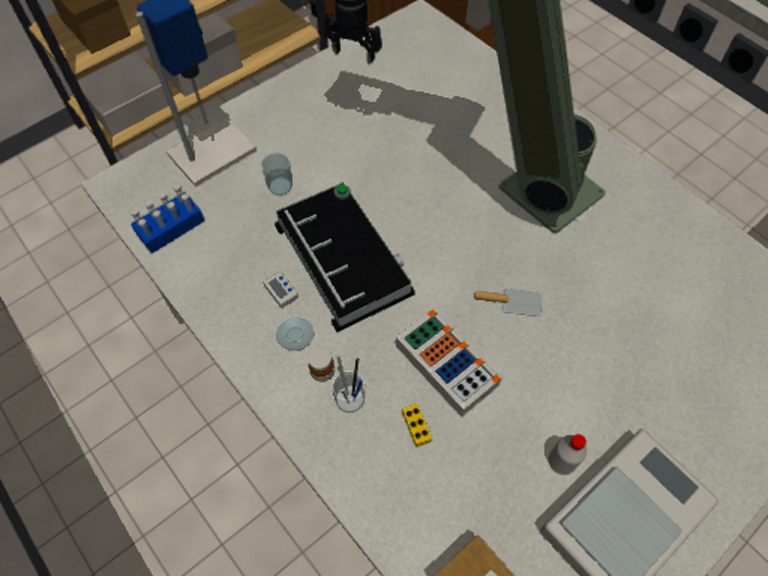

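View pics/top0.png

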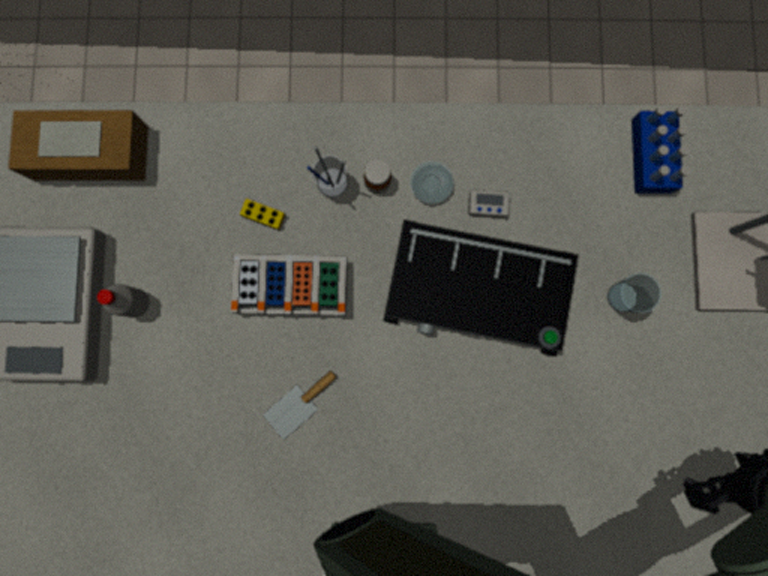

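The picture shows all four blocks in the caddy. In the top view (768 px scale) they are silver (249,280), blue (276,283), copper (303,283) and green (329,284).

Things that could be mistaken for parts:
- Yellow 6-well block at (263,213): the decoy.
- Blue tube rack at (658,152).
- White bottle at (120,300).

The hotplate is at (480,285), with its green button at (549,337).

```bash
cat > h.py <<'E'
import numpy as np,cv2
from scipy.spatial.transform import Rotation as R
from bench import ctrl
np.set_printoptions(precision=4,suppress=True)
def ray(n,px,z):
    c=ctrl.get_calibration(n); px=np.asarray(px,float).reshape(-1,1,2)
    u=cv2.undistortPoints(px,c["intrinsics"],c["distortion"]).reshape(-1,2)
    d=R.from_quat(c["attitude"]).apply(np.c_[u[:,0],-u[:,1],-np.ones(len(u))])
    p=c["position"]; return (p+d*((z-p[2])/d[:,2])[:,None])[:,:2]
def proj(n,P):
    c=ctrl.get_calibration(n); r=R.from_quat(c["attitude"])
    q=r.inv().apply(np.asarray(P,float).reshape(-1,3)-c["position"])*[1,-1,-1]
    return cv2.projectPoints(q,np.zeros(3),np.zeros(3),c["intrinsics"],c["distortion"])[0].reshape(-1,2)
def comps(m,lo=15):
    k,l,s,c=cv2.connectedComponentsWithStats(m.astype(np.uint8),connectivity=8)
    return [(s[i,4],c[i],s[i],l==i) for i in range(1,k) if s[i,4]>=lo]
def masks(im):
    h=cv2.cvtColor(im,cv2.COLOR_RGB2HSV).astype(int);H,S,V=h[...,0],h[...,1],h[...,2]
    return dict(orange=(H>=8)&(H<=14)&(S>190)&(V>120),copper=(H>=3)&(H<=14)&(S>100)&(V>100),
      blue=(H>105)&(H<125)&(S>140)&(V>50),green=(H>60)&(H<90)&(S>120)&(V>40),black=(V<40),white=(S<40)&(V>150))
E
python3 - <<'E'
from h import *
for n in("scene","top"):
    im=np.load(f"{n}0.npy")
    for k,m in masks(im).items():
        z=0.062 if k=="black" else 0.049
        for a,c,s,_ in comps(m,8 if k=="orange" else 25):
            if a<9000: print(n,k,a,c,s[:4],ray(n,c,z)[0])
t=np.load("top0.npy")[155:225,140:400,::-1];cv2.imwrite("pics/crop.png",cv2.resize(t,None,fx=3,fy=3,interpolation=cv2.INTER_CUBIC))
E
```

```text
scene orange 13 [287.1538 208.5385] [285 207   5   4] [0.5188 0.0856]
scene orange 14 [297.2143 218.9286] [295 217   5   5] [0.5198 0.1369]
scene orange 101 [294.396  233.3861] [281 226  30  18] [0.5634 0.17  ]
scene orange 16 [319.0625 240.75  ] [317 239   5   5] [0.52   0.2418]
scene orange 18 [330.1111 252.0556] [328 250   5   5] [0.5208 0.2935]
scene copper 260 [294.4462 230.9731] [280 217  32  27] [0.5573 0.1636]
scene blue 403 [108.7444   6.0546] [92  0 36 17] [ 0.4241 -1.2979]
scene blue 776 [112.1675 149.5103] [ 88 132  48  36] [ 0.8476 -0.5217]
scene blue 187 [303.0802 243.8984] [291 233  25  22] [0.5675 0.216 ]
scene green 35 [227.4857 125.7429] [225 123   6   7] [ 0.4494 -0.3305]
scene green 173 [282.185  221.7746] [270 212  25  21] [0.5654 0.1121]
scene black 420 [30.2024 40.819 ] [ 6  0 50 85] [ 0.8284 -1.3017]
scene black 685 [46.2905 51.1533] [ 17   0  61 110] [ 0.802 -1.184]
scene black 62 [194.9355   2.0484] [187   0  15   7] [ 0.101  -1.0267]
scene black 1069 [229.9925  15.9542] [203   0  51  41] [ 0.0395 -0.833 ]
scene black 2878 [352.9072  57.5618] [332   0  42 12
[... 6485 characters left out ...]
5603 0.1107]
top green 65 [366.6769 224.2923] [362 220  10   9] [ 0.4635 -0.3182]
top black 935 [ 69.261  108.5187] [ 9 76 90 45] [0.7992 0.56  ]
top black 264 [428.1591 109.8939] [422  77  30  53] [ 0.8013 -0.505 ]
top black 64 [252.8594 124.3125] [246 118  15  11] [0.7533 0.0127]
top black 77 [499.3896 149.8442] [487 144  25  12] [ 0.683  -0.7101]
top black 6928 [319.8378 192.1783] [256 147 129  90] [ 0.5543 -0.1818]
top black 534 [ 63.4438 204.4757] [ 57 154  13 100] [0.5128 0.5591]
top black 159 [ 91.8239 201.761 ] [ 84 193  16  18] [0.5214 0.4764]
top black 2505 [491.5884 340.78  ] [456 300  56  84] [ 0.1418 -0.6573]
top black 3758 [266.0631 366.3869] [210 339 141  45] [ 0.0703 -0.0297]
```

View pics/crop.png

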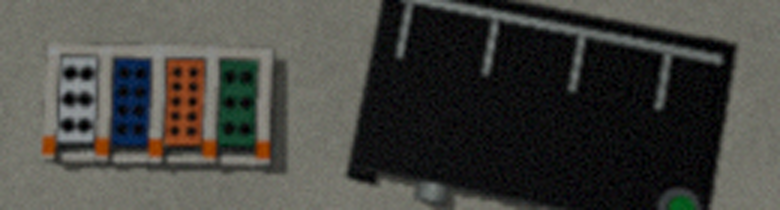

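The crop confirms the colours and pocket order: silver, blue, copper, green as pockets 1 to 4. Next is the hotplate pose.

Run:
```python
from h import *
for n,box in(("top",(140,250,255,390)),("scene",(120,222,180,282))):
    im=np.load(f"{n}0.npy");V=im.max(2).astype(int)
    r0,r1,c0,c1=box
    hot=np.zeros_like(V,bool);hot[r0:r1,c0:c1]=V[r0:r1,c0:c1]<50
    cs=max(comps(hot,500),key=lambda t:t[0]);
    f=cv2.morphologyEx(cs[3].astype(np.uint8),cv2.MORPH_CLOSE,np.ones((9,9)))
    cn=max(cv2.findContours(f,cv2.RETR_EXTERNAL,cv2.CHAIN_APPROX_NONE)[0],key=len)
    w=ray(n,cn.reshape(-1,2),0.062).astype(np.float32)
    print(n,"outline",cv2.minAreaRect(w)); print(cv2.boxPoints(cv2.minAreaRect(w)))
    inn=cv2.erode(f,np.ones((3,3)))>0
    S=inn&(V>70)&(im.max(2).astype(int)-im.min(2)<45)
    for a,c,s,m in comps(S,10):
        p=np.argwhere(m)[:,::-1];P=ray(n,p,0.072);th=-0.09
        print(a,s[:4],P.mean(0),P.min(0),P.max(0)); np.save(f"rail_{n}.npy",P) if a>100 else 0
    for a,c,s,_ in comps(masks(im)["green"],20): 
        if r0<c[1]<r1 and c0<c[0]<c1: print("btn",[ray(n,c,z)[0] for z in(.07,.08,.09)])
```

```text
top outline ((0.5560425519943237, -0.18414542078971863), (0.34399399161338806, 0.20063292980194092), 78.91411590576172)
[[ 0.4245 -0.3336]
 [ 0.6214 -0.3722]
 [ 0.6876 -0.0346]
 [ 0.4907  0.0039]]
466 [272 153 108  38] [ 0.6257 -0.1896] [ 0.5603 -0.3508] [ 0.6661 -0.0436]
btn [array([ 0.4629, -0.3125]), array([ 0.4626, -0.3098]), array([ 0.4623, -0.3071])]
scene outline ((0.5666365027427673, -0.18383090198040009), (0.34473860263824463, 0.189564511179924), 79.04428100585938)
[[ 0.4408 -0.335 ]
 [ 0.6269 -0.3711]
 [ 0.6925 -0.0326]
 [ 0.5063  0.0034]]
314 [190 140  53  65] [ 0.6273 -0.1773] [ 0.5596 -0.3513] [ 0.6685 -0.0412]
btn [array([ 0.4592, -0.316 ]), array([ 0.4639, -0.3091]), array([ 0.4685, -0.3022])]
```

Run:
```python
from h import *
o=np.array([.5664,-.184])
for th in(-.1915,):
  M=np.array([[np.cos(th),-np.sin(th)],[np.sin(th),np.cos(th)]])
  for n in("top","scene"):
    q=(np.load(f"rail_{n}.npy")-o)@M*1000
    rail=q[q[:,0]>65]; k=np.polyfit(rail[:,1],rail[:,0],1)
    print(n,"rail x med",np.median(rail[:,0]),"slope",k[0],"x range",np.percentile(rail[:,0],[3,97]),"y",rail[:,1].min(),rail[:,1].max())
    for y in(147,63,-21,-105):
        s=q[(q[:,0]<60)&(abs(q[:,1]-y)<20)]; print("  stop",y,s[:,1].mean(),"near x",s[:,0].min(),len(s), "slope",np.polyfit(s[:,0],s[:,1],1)[0])
    print("btn",(np.array([.463,-.3098])-o)@M)
```

```text
top rail x med 70.89668597546645 slope -0.0005307631603012747 x range [66.7986 74.6655] y -156.41890955336558 151.2850730042139
  stop 147 143.87299761807117 near x 13.670726909816388 38 slope -0.005354613973739138
  stop 63 59.75106315912792 near x 13.03583129444075 37 slope -0.012170154589084938
  stop -21 -23.94006187910802 near x 15.254097452735097 39 slope 0.00473255604619467
  stop -105 -108.05457638319254 near x 14.081932714858732 39 slope -0.014853814242944005
btn [-0.0776 -0.1432]
scene rail x med 72.0274110164896 slope 0.0025204571532251264 x range [67.1826 76.2845] y -156.4347337741395 154.96356624252488
  stop 147 145.51033652813868 near x 16.297891484302966 32 slope -0.007785758849093567
  stop 63 61.17626877114508 near x 13.336272455876875 31 slope 0.030030922462741645
  stop -21 -22.54759493928515 near x 14.183784001656898 30 slope 0.01382528986757694
  stop -105 -105.59505345238557 near x 13.90876285683761 26 slope 0.00465551203731235
btn [-0.0776 -0.1432]
```

>>> arm_command --moves '[[[0,0,0,0.115],[0,0,0,0.115],[0,0,0,0.115],[0,0,0,0.115]]]' --grip 0

```text
time_s: 0.43
eef_pos: [0.2488, -0.518, 0.2308]
tcp_rot: [1.0, -0.009, -0.0, -0.001]
force: [-0.4, -1.1, -0.7]
opening: 0.458
grip_force: 0.0
```

>>> arm_command --moves '[[[1.7,-3.7,0,0],[1.7,-3.7,0,0],[1.7,-3.7,0,0],[1.7,-3.7,0,0],[1.7,-3.7,0,0]]]'

```text
time_s: 0.85
eef_pos: [0.3363, -0.3325, 0.2309]
tcp_rot: [1.0, -0.007, -0.0, -0.0]
force: [1.2, -0.2, 0.2]
opening: -0.001
grip_force: 0.0
```

>>> arm_command --moves '[[[1.7,-3.7,0,0],[1.7,-3.7,0,0],[1.7,-3.7,0,0],[1.7,-3.7,0,0],[1.7,-3.7,0,0]]]'

```text
time_s: 1.27
eef_pos: [0.4236, -0.1484, 0.2312]
tcp_rot: [1.0, -0.006, -0.0, 0.0]
force: [0.5, 0.2, 0.6]
opening: 0.002
grip_force: 0.0
```

>>> arm_command --moves '[[[1.7,-3.7,0,0],[1.7,-3.7,0,0],[1.7,-3.7,0,0],[1.7,-3.7,0,0],[1.7,-3.7,0,0]]]'

```text
time_s: 1.68
eef_pos: [0.5109, 0.0356, 0.2311]
tcp_rot: [1.0, -0.006, -0.0, 0.0]
force: [0.8, -0.2, 0.7]
opening: 0.003
grip_force: 0.0
```

```bash
cat > go.py <<'E'
import sys
from h import *
# go.py x y z yaw: remaining tool-frame shift (cm) after the yaw turn
def head(q): v=R.from_quat(q).apply([1,0,0]); return np.arctan2(v[1],v[0])
C=(np.array([.5645,.1895]),-.012); H=(np.array([.5645,-.1859]),-.1915)
def W(f,X,Y):
    o,t=f; return o+np.array([np.cos(t)*X-np.sin(t)*Y,np.sin(t)*X+np.cos(t)*Y])
def todo(x,y,z,yaw):
    s=ctrl.state(); h=head(s["tcp_rot"]); p=s["eef_pos"]; d=np.array([x-p[0],y-p[1]])
    print("t",round(s["time_s"],1),"p",p,"head",round(h,4),"F",s["force"],"op",round(s["opening"],3),"gf",round(s["grip_force"],1))
    c,n=np.cos(yaw),np.sin(yaw)
    print("turn",round(h-yaw,3),"shift cm",round(100*(d[0]*c+d[1]*n),2),round(100*(d[0]*n-d[1]*c),2),round(100*(p[2]-z),2))
if __name__=="__main__":
    f={"C":C,"H":H}[sys.argv[1]]; X,Y,z=[float(a)/1000 for a in sys.argv[2:5]]
    w=W(f,X,Y); print(w); todo(*w,z,f[1])
E
python3 go.py C -33 -78 60
```

```text
[0.5306 0.1119]
t 1.7 p [0.5109 0.0356 0.2311] head -0.0118 F [ 0.8048 -0.2068  0.6514] op 0.003 gf 0.0
turn 0.0 shift cm 1.88 -7.65 17.11
```

>>> arm_command --moves '[[[0.9,-3.8,0,0],[0.98,-3.85,2.6,0],[0,0,4,0],[0,0,4,0],[0,0,4,0]]]'

```text
time_s: 2.1
eef_pos: [0.529, 0.1061, 0.0869]
tcp_rot: [1.0, -0.005, 0.0, 0.0]
force: [0.4, 0.7, -0.1]
opening: -0.002
grip_force: 0.0
```

>>> arm_command --moves '[[[0,0,2,0],[0,0,0.5,0],[0,0,0.3,0],[0,0,0,0]]]'

```text
time_s: 2.43
eef_pos: [0.5299, 0.1051, 0.061]
tcp_rot: [1.0, -0.006, 0.001, -0.0]
force: [0.7, -0.3, -0.2]
opening: -0.003
grip_force: 0.0
```

>>> arm_command --moves '[[[0,0,0.3,0],[0,0,0.3,0],[0,0,0.2,0],[0,0,0.2,0]]]'

```text
time_s: 2.77
eef_pos: [0.5297, 0.1051, 0.0511]
tcp_rot: [1.0, -0.006, 0.001, -0.0]
force: [0.7, 0.5, -0.3]
opening: -0.002
grip_force: 0.0
```

```bash
python3 go.py C -33 -78 38
```

```text
[0.5306 0.1119]
t 2.8 p [0.5297 0.1051 0.0511] head -0.0123 F [ 0.6752  0.5178 -0.2627] op -0.002 gf 0.0
turn -0.0 shift cm 0.08 -0.68 1.31
```

>>> arm_command --moves '[[[0.1,-0.7,0,0],[0,0,0.4,0],[0,0,0.4,0],[0,0,0.2,0],[0,0,0.2,0]]]'

```text
time_s: 3.18
eef_pos: [0.5248, 0.1125, 0.0373]
tcp_rot: [1.0, -0.007, -0.006, 0.0]
force: [-12.3, 4.8, 7.1]
opening: 0.003
grip_force: 5.8
```

>>> arm_command --moves '[[[0,0,0.1,0],[0,0,0,0],[0,0,-3,0],[0,0,-3,0],[0,0,0,0]]]'

```text
time_s: 3.6
eef_pos: [0.5338, 0.1129, 0.1022]
tcp_rot: [1.0, -0.006, 0.005, -0.001]
force: [1.0, -0.4, 0.7]
opening: 0.0
grip_force: 0.0
```

```bash
python3 go.py C 18 -78 49
python3 - <<'E'
from h import *
for n in("scene",):
    im=ctrl.camera(n); cv2.imwrite("pics/s1.png",cv2.resize(im[180:290,230:370,::-1],None,fx=5,fy=5,interpolation=cv2.INTER_CUBIC))
E
```

```text
[0.5816 0.1113]
t 3.6 p [0.5338 0.1129 0.1022] head -0.0117 F [ 1.0248 -0.3556  0.7287] op 0.0 gf 0.0
turn 0.0 shift cm 4.78 0.11 5.32
```

View pics/s1.png

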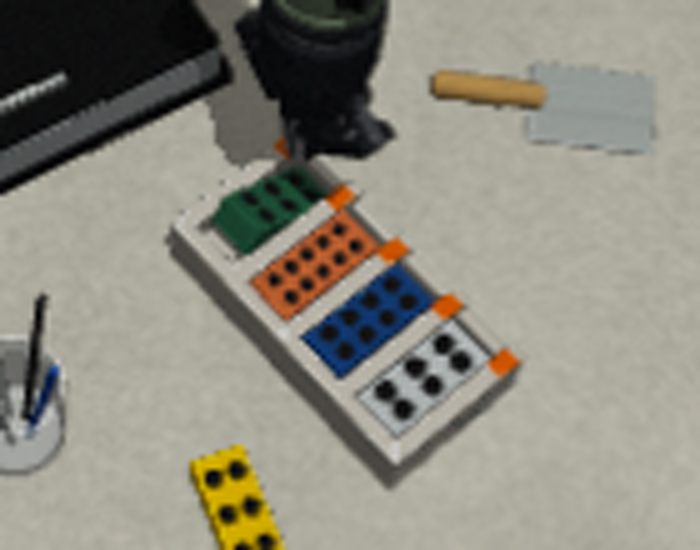

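The green block is tipped, with its far end raised at about crop pixel (240,220). The other three are still flat. Next is the grasp.

>>> arm_command --moves '[[[2.4,0.05,0,0],[2.4,0.05,0,0],[0,0,2,0],[0,0,2,0],[0,0,0.5,0]]]' --grip 0.65

```text
time_s: 4.07
eef_pos: [0.5759, 0.11, 0.0484]
tcp_rot: [1.0, -0.006, -0.004, 0.001]
force: [-0.2, 1.0, -0.2]
opening: 0.649
grip_force: 0.0
```

>>> arm_command --moves '[[[0,0,0.4,0],[0,0,0.3,0],[0,0,0.1,0]]]'

```text
time_s: 4.32
eef_pos: [0.5782, 0.1105, 0.0449]
tcp_rot: [1.0, -0.006, -0.0, 0.0]
force: [-3.3, -0.1, 6.7]
opening: 0.651
grip_force: 3.9
```

```bash
python3 go.py C 18 -78 46
```

```text
[0.5816 0.1113]
t 4.3 p [0.5782 0.1105 0.0449] head -0.012 F [-3.3298 -0.125   6.7405] op 0.651 gf 3.9
turn -0.0 shift cm 0.34 -0.08 -0.11
```

>>> arm_command --moves '[[[0.3,-0.1,-0.5,0],[0,0,0,0]]]'

```text
time_s: 4.48
eef_pos: [0.583, 0.1118, 0.0511]
tcp_rot: [1.0, -0.006, 0.002, -0.0]
force: [0.3, 0.8, 1.2]
opening: 0.65
grip_force: 0.0
```

>>> arm_command --moves '[[[0,0,0,0],[0,0,0,0],[0,0,0,0],[0,0,0,0],[0,0,0,0]]]' --grip 0 --grip_force 80

```text
time_s: 4.9
eef_pos: [0.5821, 0.1115, 0.0504]
tcp_rot: [1.0, -0.006, 0.001, -0.0]
force: [0.5, -1.0, 5.6]
opening: 0.398
grip_force: 80.2
```

>>> arm_command --moves '[[[0,0,-1,0],[0,0,-1.5,0],[0,0,-2,0],[0,0,-3,0],[0,0,-2,0]]]'

```text
time_s: 5.32
eef_pos: [0.5811, 0.1115, 0.1463]
tcp_rot: [1.0, -0.006, 0.0, -0.0]
force: [0.9, 0.2, -0.6]
opening: 0.39
grip_force: 83.7
```

```bash
python3 go.py H 28 -126 150;python3 - <<'E'
from h import *
for n in("scene",):
    im=ctrl.camera(n); cv2.imwrite("pics/s2.png",cv2.resize(im[150:290,200:370,::-1],None,fx=4,fy=4,interpolation=cv2.INTER_CUBIC))
E
```

```text
[ 0.568  -0.3149]
t 5.3 p [0.5811 0.1115 0.1463] head -0.0122 F [ 0.8945  0.2232 -0.5935] op 0.39 gf 83.7
turn 0.179 shift cm 6.83 42.11 -0.37
```

View pics/s2.png

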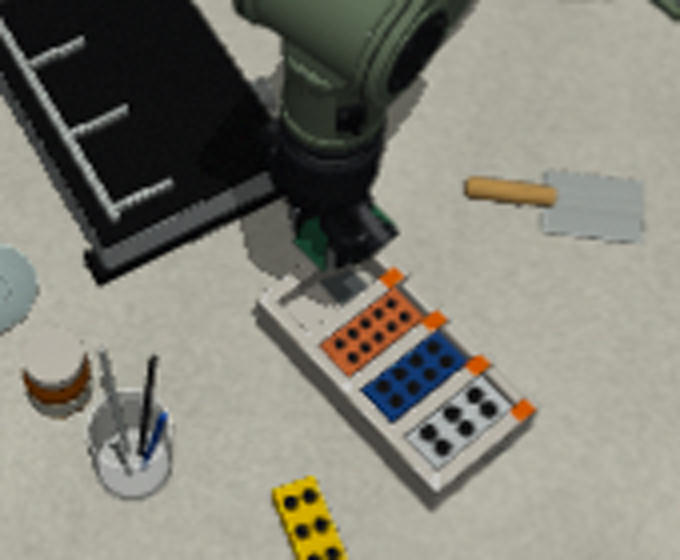

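The green block is held by its far end and clear of the caddy, and the others are undisturbed. I'm carrying it to bay 4, aiming about 10 mm short of the rail and 21 mm off the stop.

>>> arm_command --moves '[[[0,0,-0.4,0.06],[0,0,0,0.06],[0,0,0,0.06]]]'

```text
time_s: 5.62
eef_pos: [0.5806, 0.1114, 0.1483]
tcp_rot: [0.995, -0.097, -0.001, 0.0]
force: [-0.4, 0.2, -2.6]
opening: 0.396
grip_force: 83.9
```

```bash
python3 go.py H 30 -147 112
```

```text
[ 0.566  -0.3359]
t 5.6 p [0.5806 0.1114 0.1483] head -0.1951 F [-0.4223  0.1558 -2.5705] op 0.396 gf 83.9
turn -0.004 shift cm 7.08 44.19 3.63
```

>>> arm_command --moves '[[[0.5,3.1,0,0],[0.5,3.1,0,0],[0.5,3.1,0,0],[0.5,3.1,0,0],[0.5,3.1,0,0]]]'

```text
time_s: 6.03
eef_pos: [0.5751, -0.0466, 0.1477]
tcp_rot: [0.995, -0.096, -0.001, -0.0]
force: [-1.3, 0.7, -1.8]
opening: 0.395
grip_force: 83.8
```

>>> arm_command --moves '[[[0.5,3.1,0,0],[0.5,3.1,0,0],[0.5,3.1,0,0],[0.5,3.1,0,0],[0.5,3.1,0,0]]]'

```text
time_s: 6.45
eef_pos: [0.5701, -0.2035, 0.1477]
tcp_rot: [0.995, -0.096, -0.001, -0.0]
force: [0.3, -0.2, -1.1]
opening: 0.398
grip_force: 83.8
```

>>> arm_command --moves '[[[0.5,3.1,0,0],[0.5,3.1,0,0],[0.5,3.1,0,0],[0.3,2,0,0],[0,0,0,0]]]'

```text
time_s: 6.87
eef_pos: [0.5662, -0.3207, 0.1474]
tcp_rot: [0.995, -0.098, -0.001, 0.001]
force: [1.2, -0.1, -1.6]
opening: 0.392
grip_force: 83.8
```

```bash
python3 go.py H 30 -147 112
```

```text
[ 0.566  -0.3359]
t 6.9 p [ 0.5662 -0.3207  0.1474] head -0.196 F [ 1.1959 -0.1086 -1.6145] op 0.392 gf 83.8
turn -0.004 shift cm 0.27 1.49 3.54
```

>>> arm_command --moves '[[[0.3,1.5,1,0],[0,0,1,0],[0,0,1,0],[0,0,0.5,0],[0,0,0,0]]]'

```text
time_s: 7.28
eef_pos: [0.5662, -0.3303, 0.1109]
tcp_rot: [0.995, -0.095, -0.002, -0.001]
force: [-0.1, 0.4, -2.5]
opening: 0.392
grip_force: 83.8
```

>>> arm_command --moves '[[[0.1,0,0.5,0],[0.4,0,0.5,0],[0.4,0,0.5,0],[0.3,0,0.5,0],[0.3,0,0.5,0]]]' --grip_force 25

```text
time_s: 7.7
eef_pos: [0.584, -0.3351, 0.0911]
tcp_rot: [0.995, -0.096, 0.002, 0.001]
force: [1.1, 1.8, 8.3]
opening: 0.391
grip_force: 82.3
```

>>> arm_command --moves '[[[0.2,0,0.5,0],[0.2,0,0.5,0],[0.1,0,0.3,0],[0,0,0,0]]]'

```text
time_s: 8.03
eef_pos: [0.5903, -0.3367, 0.0781]
tcp_rot: [0.995, -0.096, 0.004, 0.002]
force: [4.7, 0.1, 7.4]
opening: 0.395
grip_force: 80.3
```

```bash
python3 go.py H 51 -147 70;python3 - <<'E'
from h import *
im=ctrl.camera("scene"); np.save("a.npy",im);cv2.imwrite("pics/s3.png",cv2.resize(im[100:230,160:310,::-1],None,fx=4,fy=4,interpolation=cv2.INTER_CUBIC))
E
```

```text
[ 0.5866 -0.3399]
t 8.0 p [ 0.5903 -0.3367  0.0781] head -0.1913 F [4.6525 0.0669 7.3757] op 0.395 gf 80.3
turn 0.0 shift cm -0.31 0.39 0.81
```

View pics/s3.png

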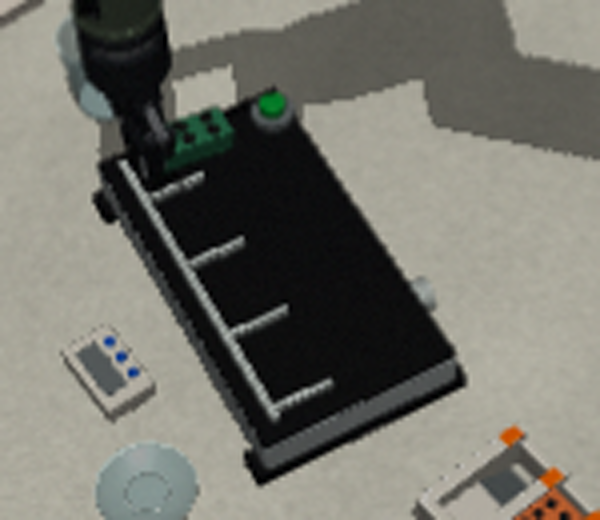

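The green block is rotating flat as intended. I'll lower it a little more and release.

>>> arm_command --moves '[[[0,0,0.3,0],[0,0,0.3,0],[0,0,0,0]]]'

```text
time_s: 8.33
eef_pos: [0.591, -0.3368, 0.0725]
tcp_rot: [0.995, -0.096, 0.005, 0.002]
force: [5.7, -0.3, 7.7]
opening: 0.397
grip_force: 80.0
```

>>> arm_command --moves '[[[0,0,0,0],[0,0,0,0],[0,0,0,0]]]' --grip 0.55

```text
time_s: 8.58
eef_pos: [0.5869, -0.3355, 0.0695]
tcp_rot: [0.995, -0.096, -0.0, 0.0]
force: [-0.3, 0.4, -0.4]
opening: 0.552
grip_force: 0.0
```

>>> arm_command --moves '[[[0,0,-1.5,0],[0,0,-2,0],[0,0,0,0]]]'

```text
time_s: 8.83
eef_pos: [0.5886, -0.3368, 0.1079]
tcp_rot: [0.995, -0.096, 0.003, 0.001]
force: [0.6, -0.7, -0.0]
opening: 0.551
grip_force: 0.0
```

```bash
cat >> h.py <<'E'
def blk(n,k,z,im=None):
    im=ctrl.camera(n) if im is None else im
    m=masks(im)[k].astype(np.uint8)
    return [(a,ray(n,c,z)[0],b[:4]) for a,c,b,_ in comps(cv2.morphologyEx(m,cv2.MORPH_CLOSE,np.ones((3,3))),60)]
E
python3 go.py H -28 -147 72
python3 - <<'E'
from h import *
from go import *
th=-.1915;M=np.array([[np.cos(th),-np.sin(th)],[np.sin(th),np.cos(th)]])
for n in("top","scene"):
    for a,p,b in blk(n,"green",.086): print(n,a,p,b,(p-H[0])@M*1000)
E
```

```text
[ 0.509  -0.3249]
t 8.8 p [ 0.5886 -0.3368  0.1079] head -0.1921 F [ 0.5867 -0.7039 -0.0074] op 0.551 gf 0.0
turn -0.001 shift cm -8.04 0.34 3.59
top 105 [ 0.5446 -0.3168] [365 186  11  22] [   5.4    -132.3116]
scene 145 [ 0.5417 -0.3163] [201 127  17  15] [   2.4006 -132.4126]
```

>>> arm_command --moves '[[[-3.9,0,-2,0],[-3.9,0,0,0],[-4,0,0,0],[-4,0,0,0],[0,0,0,0]]]' --grip 0

```text
time_s: 9.35
eef_pos: [0.4242, -0.3016, 0.1208]
tcp_rot: [0.995, -0.097, -0.006, -0.003]
force: [0.5, 1.3, -0.9]
opening: -0.002
grip_force: 0.0
```

```bash
cat > bl.py <<'E'
from h import *
from go import *
import sys
th=-.1915;M=np.array([[np.cos(th),-np.sin(th)],[np.sin(th),np.cos(th)]])
for n in("top","scene"):
  im=ctrl.camera(n); np.save(f"last_{n}.npy",im)
  for k in("green","copper","blue"):
    m=cv2.morphologyEx(masks(im)[k].astype(np.uint8),cv2.MORPH_CLOSE,np.ones((5,5)))
    for a,c,b,mm in comps(m,90):
        P=ray(n,np.argwhere(mm)[:,::-1],.086); q=(P-H[0])@M*1000
        if abs(q[:,0].mean())<110 and abs(q[:,1].mean())<180:
            r=cv2.minAreaRect(q.astype(np.float32)); print(n,k,a,"ctr",q.mean(0),"rect",np.round(r[0],1),np.round(r[1],1),round(r[2],1))
E
python3 go.py H -28 -147 72; python3 bl.py
```

```text
[ 0.509  -0.3249]
t 9.3 p [ 0.4242 -0.3016  0.1208] head -0.1939 F [ 0.4782  1.2774 -0.8814] op -0.002 gf 0.0
turn -0.002 shift cm 8.77 0.67 4.88
top green 379 ctr [  12.8576 -142.4447] rect [  13.  -142.5] [82.9 36.5] 0.3
scene green 202 ctr [  14.9728 -133.8548] rect [  13.8 -132.7] [83.7 45.6] 0.0
```

The block lies square in bay 4 at H (13,-142.5) and needs +15 mm in x and +16.5 mm in y. I'll push it home, end first and then side.

>>> arm_command --moves '[[[3.3,0.2,0,0],[3.2,0,0,0],[0,0,2,0],[0,0,2.2,0],[0,0,0.4,0]]]'

```text
time_s: 9.87
eef_pos: [0.5024, -0.3226, 0.0847]
tcp_rot: [0.995, -0.096, 0.005, 0.002]
force: [-12.2, 9.5, 65.3]
opening: 0.003
grip_force: 32.3
```

```bash
python3 go.py H -42 -142 74
```

```text
[ 0.4962 -0.3173]
t 9.9 p [ 0.5024 -0.3226  0.0847] head -0.1913 F [-12.1565   9.4891  65.2606] op 0.003 gf 32.3
turn 0.0 shift cm -0.71 -0.4 1.07
```

>>> arm_command --moves '[[[0,0,-3,0],[-1.3,-0.4,0,0],[0,0,0,0]]]'

```text
time_s: 10.12
eef_pos: [0.486, -0.314, 0.1086]
tcp_rot: [0.995, -0.096, 0.001, 0.0]
force: [-0.3, 0.5, -0.6]
opening: -0.003
grip_force: 0.0
```

```bash
python3 go.py H -47 -142 74; python3 bl.py
```

```text
[ 0.4913 -0.3164]
t 10.1 p [ 0.486  -0.314   0.1086] head -0.1915 F [-0.2552  0.5301 -0.559 ] op -0.003 gf 0.0
turn -0.0 shift cm 0.57 0.13 3.46
top green 327 ctr [  17.1863 -140.7836] rect [  13.6 -142.5] [81.7 36.5] 0.3
scene green 210 ctr [  13.9759 -133.8845] rect [  13.7 -133.6] [83.7 47.1] 0.6
```

>>> arm_command --moves '[[[0.3,0.1,1.5,0],[0,0,1.5,0],[0,0,0.4,0],[0,0,0,0]]]'

```text
time_s: 10.55
eef_pos: [0.4891, -0.316, 0.0737]
tcp_rot: [0.995, -0.096, 0.0, -0.0]
force: [-2.1, 1.3, 9.1]
opening: -0.002
grip_force: 4.5
```

>>> arm_command --moves '[[[0.5,0,0,0],[0.5,0,0,0],[0.5,0,0,0],[0.3,0,0,0],[0,0,0,0]]]'

```text
time_s: 10.97
eef_pos: [0.5065, -0.3191, 0.0727]
tcp_rot: [0.995, -0.096, -0.0, -0.0]
force: [-0.3, -0.2, -0.4]
opening: 0.0
grip_force: 0.0
```

```bash
python3 go.py H -25 -142 74
```

```text
[ 0.5129 -0.3205]
t 11.0 p [ 0.5065 -0.3191  0.0727] head -0.1919 F [-0.326  -0.2402 -0.4381] op 0.0 gf 0.0
turn -0.0 shift cm 0.66 0.02 -0.13
```

>>> arm_command --moves '[[[0.3,0,0,0],[0.2,0,0,0],[0.2,0,0,0],[0.1,0,0,0],[0,0,0,0]]]'

```text
time_s: 11.38
eef_pos: [0.5111, -0.32, 0.0732]
tcp_rot: [0.995, -0.096, -0.003, -0.001]
force: [-6.9, -0.4, 2.4]
opening: 0.001
grip_force: 3.1
```

```bash
python3 go.py H -25 -142 74
```

```text
[ 0.5129 -0.3205]
t 11.4 p [ 0.5111 -0.32    0.0732] head -0.1917 F [-6.8969 -0.4253  2.4143] op 0.001 gf 3.1
turn -0.0 shift cm 0.19 0.02 -0.08
```

>>> arm_command --moves '[[[0.2,0,0,0],[0.2,0,0,0],[0,0,0,0]]]'

```text
time_s: 11.63
eef_pos: [0.5112, -0.3199, 0.0732]
tcp_rot: [0.995, -0.095, -0.007, -0.001]
force: [-15.7, 1.3, 8.7]
opening: 0.001
grip_force: 8.0
```

>>> arm_command --moves '[[[-1,0,0,0],[-0.5,0,-2,0],[0,2,-1,0],[0,2.2,0,0],[0,0,0,0]]]'

```text
time_s: 12.05
eef_pos: [0.4953, -0.3634, 0.105]
tcp_rot: [0.995, -0.097, 0.002, 0.002]
force: [1.1, -0.6, -0.1]
opening: -0.002
grip_force: 0.0
```

```bash
python3 go.py H 26 -184 74; python3 bl.py
```

```text
[ 0.555  -0.3715]
t 12.1 p [ 0.4953 -0.3634  0.105 ] head -0.1941 F [ 1.1422 -0.5748 -0.1269] op -0.002 gf 0.0
turn -0.003 shift cm 6.02 -0.34 3.1
top green 360 ctr [  25.7647 -142.505 ] rect [  26.4 -142.9] [84.  36.6] 0.3
scene green 209 ctr [  28.1697 -134.1215] rect [  28.2 -133.7] [84.8 47.6] 0.7
```

>>> arm_command --moves '[[[3,0,0,0],[3,-0.1,0,0],[0,0,1.5,0],[0,0,1.4,0],[0,0,0,0]]]'

```text
time_s: 12.57
eef_pos: [0.5526, -0.3678, 0.071]
tcp_rot: [0.995, -0.095, -0.003, -0.002]
force: [-0.6, 0.5, -0.3]
opening: 0.002
grip_force: 0.0
```

>>> arm_command --moves '[[[0,-0.5,0,0],[0,-0.5,0,0],[0,-0.5,0,0],[0,-0.5,0,0],[0,0,0,0]]]'

```text
time_s: 12.98
eef_pos: [0.558, -0.3494, 0.0755]
tcp_rot: [0.995, -0.096, 0.001, -0.0]
force: [0.7, 0.8, -0.2]
opening: -0.001
grip_force: 0.0
```

>>> arm_command --moves '[[[0,-0.3,0,0],[0,-0.2,0,0],[0,-0.2,0,0],[0,0,0,0]]]'

```text
time_s: 13.32
eef_pos: [0.559, -0.3457, 0.0755]
tcp_rot: [0.995, -0.095, 0.001, 0.002]
force: [-3.0, -6.2, 2.1]
opening: -0.001
grip_force: 3.5
```

```bash
sed -i 's/H=(np.array(\[.5645,-.1859\])/H=(np.array([.5628,-.1856])/' go.py; python3 go.py H 28 -158.5 74
```

```text
[ 0.5601 -0.3465]
t 13.3 p [ 0.559  -0.3457  0.0755] head -0.1912 F [-3.0196 -6.1896  2.0564] op -0.001 gf 3.5
turn 0.0 shift cm 0.12 0.06 0.15
```

>>> arm_command --moves '[[[0,-0.2,0,0],[0,-0.2,0,0],[0,0,0,0]]]'

```text
time_s: 13.57
eef_pos: [0.5592, -0.3449, 0.0766]
tcp_rot: [0.995, -0.095, 0.001, 0.005]
force: [-6.3, -14.2, 6.0]
opening: 0.001
grip_force: 7.8
```

>>> arm_command --moves '[[[0,1.2,0,0],[0,0.5,-2,0],[-4,0,-2,0],[-4,-0.5,-1,0],[0,0,0,0]]]'

```text
time_s: 13.98
eef_pos: [0.4751, -0.3337, 0.1239]
tcp_rot: [0.995, -0.097, -0.003, -0.002]
force: [-0.3, 1.7, 0.3]
opening: -0.001
grip_force: 0.0
```

```bash
python3 go.py C -33 -26 110; python3 bl.py
```

```text
[0.5312 0.1639]
t 14.0 p [ 0.4751 -0.3337  0.1239] head -0.1941 F [-0.3438  1.6948  0.2838] op -0.001 gf 0.0
turn -0.182 shift cm 5.01 -49.83 1.39
top green 362 ctr [  26.2269 -126.7395] rect [  27.  -126.8] [80.9 36.9] 0.4
scene green 223 ctr [  28.9881 -121.2809] rect [  29.2 -119.7] [50.9 83.3] 89.8
```

Bay 4 is home: force rose against both stops with no further travel. The copper block in pocket 3 is next.

>>> arm_command --moves '[[[0,0,-1,-0.06],[0,0,0,-0.06],[0,0,0,-0.062],[0.3,-3.2,0,0],[0.3,-3.2,0,0]]]'

```text
time_s: 14.5
eef_pos: [0.4897, -0.2734, 0.1325]
tcp_rot: [1.0, -0.006, 0.001, -0.0]
force: [0.8, 0.5, 0.4]
opening: 0.004
grip_force: 0.0
```

>>> arm_command --moves '[[[0.3,-3.2,0,0],[0.3,-3.2,0,0],[0.3,-3.2,0,0],[0.3,-3.2,0,0],[0.3,-3.2,0,0]]]'

```text
time_s: 14.92
eef_pos: [0.5063, -0.1112, 0.1328]
tcp_rot: [1.0, -0.005, 0.0, -0.0]
force: [0.2, -0.9, 0.3]
opening: 0.0
grip_force: 0.0
```

>>> arm_command --moves '[[[0.4,-3.2,0,0],[0.4,-3.2,0,0],[0.4,-3.2,0,0],[0.4,-3.2,0,0],[0.4,-3.2,0,0]]]'

```text
time_s: 15.33
eef_pos: [0.5278, 0.0492, 0.1328]
tcp_rot: [1.0, -0.005, 0.0, -0.0]
force: [0.2, 0.1, 0.5]
opening: -0.0
grip_force: 0.0
```

>>> arm_command --moves '[[[0.4,-3.2,0,0],[0.4,-2,0,0],[0,0,0,0]]]'

```text
time_s: 15.58
eef_pos: [0.537, 0.1033, 0.1327]
tcp_rot: [1.0, -0.003, 0.001, -0.001]
force: [-0.1, 0.1, -0.4]
opening: -0.0
grip_force: 0.0
```

```bash
python3 go.py C -33 -26 54
```

```text
[0.5312 0.1639]
t 15.6 p [0.537  0.1033 0.1327] head -0.0061 F [-0.0532  0.0808 -0.3945] op -0.0 gf 0.0
turn 0.006 shift cm -0.65 -6.06 7.87
```

>>> arm_command --moves '[[[-0.3,-3,0,0.006],[-0.3,-3,0,0],[0,0,2.5,0],[0,0,2.5,0],[0,0,1.5,0]]]'

```text
time_s: 16.0
eef_pos: [0.5294, 0.1592, 0.0657]
tcp_rot: [1.0, -0.008, -0.001, 0.0]
force: [-0.2, -1.7, -0.2]
opening: -0.002
grip_force: 0.0
```

```bash
python3 go.py C -33 -26 54
```

```text
[0.5312 0.1639]
t 16.0 p [0.5294 0.1592 0.0657] head -0.0153 F [-0.1579 -1.6547 -0.198 ] op -0.002 gf 0.0
turn -0.003 shift cm 0.17 -0.47 1.17
```

>>> arm_command --moves '[[[0.15,-0.4,0.6,0],[0,0,0.6,0],[0,0,0.4,0],[0,0,0.4,0],[0,0,0.4,0]]]'

```text
time_s: 16.42
eef_pos: [0.5301, 0.1627, 0.0447]
tcp_rot: [1.0, -0.009, -0.002, -0.0]
force: [-10.3, 0.9, 10.7]
opening: -0.002
grip_force: 6.1
```

>>> arm_command --moves '[[[0,0,0.2,0],[0,0,0,0],[0,0,-2.5,0],[0,0,-3,0],[0,0,0,0]]]'

```text
time_s: 16.83
eef_pos: [0.5352, 0.1637, 0.1027]
tcp_rot: [1.0, -0.008, 0.006, -0.002]
force: [1.8, -0.3, 0.3]
opening: 0.004
grip_force: 0.0
```

```bash
python3 go.py C 18 -26 51
python3 - <<'E'
from h import *
for n in("top","scene"):
    m=masks(ctrl.camera(n))["copper"]
    for a,c,b,mm in comps(m,60): print(n,a,b[:4],ray(n,c,.055))
E
```

```text
[0.5822 0.1633]
t 16.8 p [0.5352 0.1637 0.1027] head -0.0164 F [ 1.7815 -0.2775  0.3429] op 0.004 gf 0.0
turn -0.004 shift cm 4.7 -0.01 5.17
scene 175 [281 225  23  19] [[0.575  0.1651]]
```

Run:
```python
from h import *
im=ctrl.camera("scene"); cv2.imwrite("pics/s4.png",cv2.resize(im[190:280,240:350,::-1],None,fx=5,fy=5,interpolation=cv2.INTER_CUBIC))
```

```text
(no output)
```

View pics/s4.png

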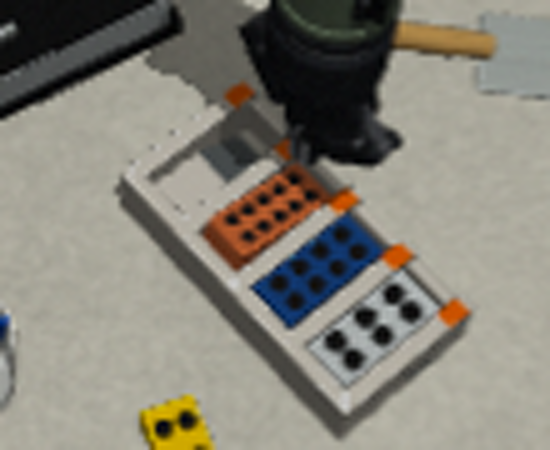

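The copper block is tipped, with its far end face visible at about (230,250). Next is the grasp.

>>> arm_command --moves '[[[2.4,0,0,-0.004],[2.3,0,0,0],[0,0,2,0],[0,0,2,0],[0,0,0.9,0]]]' --grip 0.65

```text
time_s: 17.4
eef_pos: [0.5764, 0.1614, 0.0447]
tcp_rot: [1.0, -0.006, -0.003, 0.001]
force: [-2.2, -0.6, 51.6]
opening: 0.65
grip_force: 31.7
```

>>> arm_command --moves '[[[0,0,0,0],[0,0,0,0]]]'

```text
time_s: 17.57
eef_pos: [0.5776, 0.1619, 0.0471]
tcp_rot: [1.0, -0.006, -0.001, 0.0]
force: [0.3, 0.0, -0.8]
opening: 0.646
grip_force: 0.0
```

```bash
python3 go.py C 18 -26 51
```

```text
[0.5822 0.1633]
t 17.6 p [0.5776 0.1619 0.0471] head -0.0122 F [ 0.2775  0.0044 -0.8309] op 0.646 gf 0.0
turn -0.0 shift cm 0.46 -0.14 -0.39
```

>>> arm_command --moves '[[[0.45,-0.1,-0.4,0],[0,0,0,0]]]'

```text
time_s: 17.73
eef_pos: [0.5841, 0.1634, 0.0529]
tcp_rot: [1.0, -0.006, 0.001, -0.0]
force: [0.7, 0.1, 0.9]
opening: 0.649
grip_force: 0.0
```

>>> arm_command --moves '[[[0,0,0,0],[0,0,0,0],[0,0,0,0],[0,0,0,0],[0,0,0,0]]]' --grip 0 --grip_force 80

```text
time_s: 18.15
eef_pos: [0.5827, 0.163, 0.0521]
tcp_rot: [1.0, -0.006, -0.0, 0.0]
force: [0.1, 0.4, 0.6]
opening: -0.001
grip_force: 0.0
```

>>> arm_command --moves '[[[0,0,-1,0],[0,0,-1.5,0],[0,0,-2,0],[0,0,-3,0],[0,0,-2.5,0]]]'

```text
time_s: 18.57
eef_pos: [0.5828, 0.1631, 0.1542]
tcp_rot: [1.0, -0.006, 0.0, -0.0]
force: [0.7, 0.2, 0.7]
opening: -0.006
grip_force: 0.0
```

>>> arm_command --moves '[[[0,0,-0.2,0.06],[0,0,0,0.06],[0,0,0,0.06],[0,0,0,0]]]'

```text
time_s: 18.9
eef_pos: [0.5829, 0.1631, 0.1552]
tcp_rot: [0.995, -0.096, 0.001, -0.0]
force: [-0.2, 0.2, -1.2]
opening: -0.004
grip_force: 0.0
```

```bash
python3 go.py H 30 -63 112
```

```text
[ 0.5803 -0.2532]
t 18.9 p [0.5829 0.1631 0.1552] head -0.1932 F [-0.1656  0.2058 -1.155 ] op -0.004 gf 0.0
turn -0.002 shift cm 7.66 40.91 4.32
```

Run:
```python
from h import *
im=ctrl.camera("scene"); a=cv2.resize(im[170:290,230:370,::-1],None,fx=4,fy=4,interpolation=cv2.INTER_CUBIC)
cv2.imwrite("pics/s5.png",a)
```

```text
(no output)
```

View pics/s5.png

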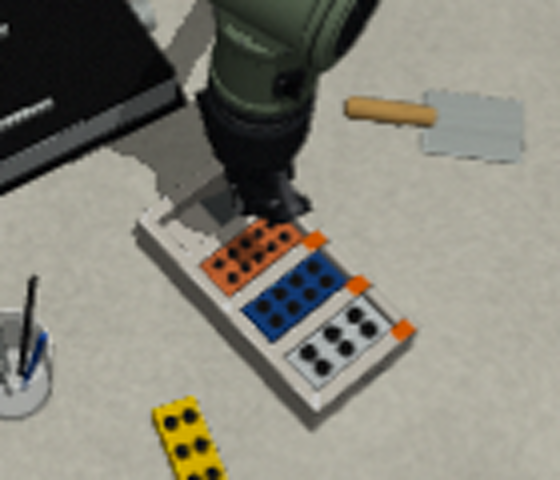

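The copper block is flat in its pocket again: the fingers were still opening on the way down and pushed it back. I'll tip it again and open fully before descending.

>>> arm_command --moves '[[[-2.5,0,0,-0.06],[-2.5,0,0,-0.06],[0,0,2,-0.061],[0,0,2.5,0],[0,0,2,0]]]'

```text
time_s: 19.37
eef_pos: [0.533, 0.1712, 0.0888]
tcp_rot: [1.0, -0.005, 0.0, -0.0]
force: [-0.0, 0.7, -0.1]
opening: 0.002
grip_force: 0.0
```

>>> arm_command --moves '[[[0,0,1.5,0],[0,0,0.5,0],[0,0,0,0]]]'

```text
time_s: 19.62
eef_pos: [0.5327, 0.1709, 0.0681]
tcp_rot: [1.0, -0.005, -0.001, 0.0]
force: [-0.6, 0.3, -0.2]
opening: -0.0
grip_force: 0.0
```

```bash
python3 go.py C -33 -26 41
```

```text
[0.5312 0.1639]
t 19.6 p [0.5327 0.1709 0.0681] head -0.0102 F [-0.5936  0.2782 -0.1654] op -0.0 gf 0.0
turn 0.002 shift cm -0.14 0.7 2.71
```

>>> arm_command --moves '[[[-0.1,0.7,0,0],[0,0,0.8,0],[0,0,0.5,0],[0,0,0.5,0],[0,0,0.4,0]]]'

```text
time_s: 20.03
eef_pos: [0.532, 0.164, 0.0469]
tcp_rot: [1.0, -0.006, -0.001, 0.0]
force: [-4.1, 1.1, 4.5]
opening: 0.002
grip_force: 2.9
```

>>> arm_command --moves '[[[0,0,0.4,0],[0,0,0.1,0],[0,0,0,0]]]'

```text
time_s: 20.28
eef_pos: [0.5273, 0.1639, 0.0411]
tcp_rot: [1.0, -0.006, -0.006, 0.001]
force: [-9.9, 2.0, 7.3]
opening: -0.001
grip_force: 5.0
```

>>> arm_command --moves '[[[0,0,-2.5,0],[0,0,-3,0],[0,0,-1,0],[0,0,0,0]]]'

```text
time_s: 20.62
eef_pos: [0.5344, 0.1648, 0.1098]
tcp_rot: [1.0, -0.005, 0.003, -0.001]
force: [0.2, 0.7, 0.1]
opening: 0.002
grip_force: 0.0
```

>>> arm_command --moves '[[[1.5,0,0,0],[1.5,0,0,0],[1.5,0,0,0],[0.4,0,0,0],[0,0,0,0]]]' --grip 0.65

```text
time_s: 21.03
eef_pos: [0.5814, 0.1634, 0.1055]
tcp_rot: [1.0, -0.006, -0.001, 0.0]
force: [0.0, -0.8, 0.1]
opening: 0.652
grip_force: 0.0
```

```bash
python3 go.py C 18 -26 51
```

```text
[0.5822 0.1633]
t 21.0 p [0.5814 0.1634 0.1055] head -0.0116 F [ 0.0486 -0.7834  0.0992] op 0.652 gf 0.0
turn 0.0 shift cm 0.07 0.01 5.45
```

>>> arm_command --moves '[[[0,0,1.5,0],[0,0,1.5,0],[0,0,1.3,0],[0,0,0.8,0],[0,0,0.2,0]]]'

```text
time_s: 21.45
eef_pos: [0.5793, 0.1632, 0.052]
tcp_rot: [1.0, -0.006, -0.002, 0.001]
force: [0.0, 0.1, -0.5]
opening: 0.652
grip_force: 0.0
```

>>> arm_command --moves '[[[0.1,0,0,0],[0,0,0,0]]]'

```text
time_s: 21.62
eef_pos: [0.5827, 0.1637, 0.0545]
tcp_rot: [1.0, -0.006, 0.0, -0.0]
force: [0.3, 0.5, 1.2]
opening: 0.651
grip_force: 0.0
```

>>> arm_command --moves '[[[0,0,0,0],[0,0,0,0],[0,0,0,0],[0,0,0,0],[0,0,0,0]]]' --grip 0 --grip_force 80

```text
time_s: 22.03
eef_pos: [0.5833, 0.1636, 0.0552]
tcp_rot: [1.0, -0.006, 0.001, -0.0]
force: [2.4, -1.6, 4.5]
opening: 0.386
grip_force: 79.5
```

>>> arm_command --moves '[[[0,0,-1,0],[0,0,-1.5,0],[0,0,-2,0],[0,0,-3,0],[0,0,-2.5,0]]]'

```text
time_s: 22.45
eef_pos: [0.5814, 0.1636, 0.1549]
tcp_rot: [1.0, -0.006, -0.001, 0.0]
force: [0.1, 0.1, -2.4]
opening: 0.386
grip_force: 80.0
```

>>> arm_command --moves '[[[0,0,-0.2,0.06],[0,0,0,0.06],[0,0,0,0.06],[0,0,0,0]]]'

```text
time_s: 22.78
eef_pos: [0.5815, 0.1636, 0.1559]
tcp_rot: [0.995, -0.096, -0.001, 0.0]
force: [0.0, -0.6, -3.2]
opening: 0.393
grip_force: 80.0
```

```bash
python3 go.py H 30 -63 112
```

```text
[ 0.5803 -0.2532]
t 22.8 p [0.5815 0.1636 0.1559] head -0.1922 F [ 0.0313 -0.6291 -3.1809] op 0.393 gf 80.0
turn -0.001 shift cm 7.81 40.94 4.39
```

>>> arm_command --moves '[[[0.6,3.1,0,0],[0.6,3.1,0,0],[0.6,3.1,0,0],[0.6,3.1,0,0],[0.6,3.1,0,0]]]'

```text
time_s: 23.2
eef_pos: [0.5815, 0.0046, 0.1557]
tcp_rot: [0.996, -0.094, -0.001, -0.0]
force: [0.9, 0.4, -2.0]
opening: 0.39
grip_force: 80.2
```

>>> arm_command --moves '[[[0.6,3.1,0,0],[0.6,3.1,0,0],[0.6,3.1,0,0],[0.6,3.1,0,0],[0.6,3.1,0,0]]]'

```text
time_s: 23.62
eef_pos: [0.5816, -0.1533, 0.1557]
tcp_rot: [0.996, -0.095, -0.001, -0.0]
force: [0.6, 0.3, -2.4]
opening: 0.39
grip_force: 80.2
```

>>> arm_command --moves '[[[0.6,3.1,0,0],[0.6,3.1,0,0],[0.6,2.5,0,0],[0,1.2,0,0],[0,0,0,0]]]'

```text
time_s: 24.03
eef_pos: [0.5803, -0.255, 0.1554]
tcp_rot: [0.995, -0.096, -0.001, 0.0]
force: [0.1, 0.9, -2.9]
opening: 0.389
grip_force: 80.2
```

```bash
python3 go.py H 30 -63 112
```

```text
[ 0.5803 -0.2532]
t 24.0 p [ 0.5803 -0.255   0.1554] head -0.1932 F [ 0.096   0.9118 -2.9163] op 0.389 gf 80.2
turn -0.002 shift cm -0.04 -0.18 4.34
```

>>> arm_command --moves '[[[0,-0.2,1.3,0],[0,0,1.3,0],[0,0,1,0],[0,0,0.6,0],[0,0,0,0]]]'

```text
time_s: 24.45
eef_pos: [0.5812, -0.2494, 0.1132]
tcp_rot: [0.995, -0.095, -0.001, -0.001]
force: [-0.9, -0.0, -0.6]
opening: 0.387
grip_force: 80.3
```

>>> arm_command --moves '[[[0.1,0,0.5,0],[0.4,0,0.5,0],[0.4,0,0.5,0],[0.3,0,0.5,0],[0.3,0,0.5,0]]]'

```text
time_s: 24.87
eef_pos: [0.5988, -0.2539, 0.0916]
tcp_rot: [0.995, -0.095, 0.003, 0.001]
force: [1.9, 1.3, 6.4]
opening: 0.385
grip_force: 78.9
```

>>> arm_command --moves '[[[0.2,0,0.5,0],[0.2,0,0.5,0],[0.1,0,0.4,0],[0,0,0,0]]]'

```text
time_s: 25.2
eef_pos: [0.6041, -0.2554, 0.077]
tcp_rot: [0.995, -0.095, 0.003, 0.001]
force: [3.1, -2.0, 6.3]
opening: 0.388
grip_force: 78.9
```

```bash
python3 go.py H 51 -63 74
```

```text
[ 0.6009 -0.2572]
t 25.2 p [ 0.6041 -0.2554  0.077 ] head -0.1905 F [ 3.1468 -2.0199  6.2649] op 0.388 gf 78.9
turn 0.001 shift cm -0.28 0.23 0.3
```

Now release it, back off and measure.

>>> arm_command --moves '[[[0,0,0.2,0],[0,0,0,0]]]'

```text
time_s: 25.37
eef_pos: [0.6037, -0.2553, 0.0752]
tcp_rot: [0.995, -0.095, 0.003, 0.001]
force: [4.5, -0.2, 4.5]
opening: 0.38
grip_force: 78.9
```

>>> arm_command --moves '[[[0,0,0,0],[0,0,0,0],[0,0,0,0]]]' --grip 0.55

```text
time_s: 25.62
eef_pos: [0.6006, -0.2544, 0.0729]
tcp_rot: [0.995, -0.095, -0.001, -0.0]
force: [-0.2, 0.7, 0.1]
opening: 0.55
grip_force: 0.0
```

>>> arm_command --moves '[[[0,0,-1.5,0],[0,0,-2.5,0],[0,0,-1,0]]]'

```text
time_s: 25.87
eef_pos: [0.6019, -0.255, 0.1253]
tcp_rot: [0.995, -0.095, 0.001, 0.001]
force: [0.6, -0.6, 0.1]
opening: 0.55
grip_force: 0.0
```

>>> arm_command --moves '[[[-3.5,0,0,0],[-3.5,0,0,0],[-3.5,0,0,0],[-1.5,0,0,0],[0,0,0,0]]]' --grip 0

```text
time_s: 26.28
eef_pos: [0.4792, -0.2306, 0.1229]
tcp_rot: [0.995, -0.096, -0.002, -0.001]
force: [-0.7, 0.0, 0.0]
opening: 0.004
grip_force: 0.0
```

```bash
python3 go.py H -48 -59 76; python3 bl.py
```

```text
[ 0.5044 -0.2344]
t 26.3 p [ 0.4792 -0.2306  0.1229] head -0.1921 F [-0.6661  0.0453  0.0453] op 0.004 gf 0.0
turn -0.001 shift cm 2.55 -0.1 4.69
top green 100 ctr [  54.4229 -128.9794] rect [  52.4 -126.4] [35.8 29.3] 88.7
top copper 286 ctr [ 14.9087 -57.8765] rect [ 10.5 -60.7] [34.2 82.4] 89.6
scene green 227 ctr [  29.1897 -121.2006] rect [  30.  -122.4] [51.1 83.3] 84.9
scene copper 200 ctr [ 12.5723 -57.3421] rect [ 11.1 -53.1] [83.  48.4] 1.8
```

>>> arm_command --moves '[[[2,0,0,0],[0,0,2,0],[0,0,1.7,0],[0,0,0.8,0],[0,0,0.2,0]]]'

```text
time_s: 26.8
eef_pos: [0.5033, -0.2354, 0.0742]
tcp_rot: [0.995, -0.095, -0.001, -0.0]
force: [1.0, 1.0, 0.9]
opening: 0.002
grip_force: 0.0
```

>>> arm_command --moves '[[[0.5,0,0,0],[0.5,0,0,0],[0.5,0,0,0],[0.4,0,0,0],[0.3,0,0,0]]]'

```text
time_s: 27.22
eef_pos: [0.5253, -0.24, 0.0768]
tcp_rot: [0.995, -0.095, 0.0, 0.0]
force: [-1.8, -0.0, 2.1]
opening: -0.004
grip_force: 1.2
```

>>> arm_command --moves '[[[0.2,0,0,0],[0.2,0,0,0],[0,0,0,0]]]'

```text
time_s: 27.47
eef_pos: [0.5267, -0.2402, 0.0764]
tcp_rot: [0.995, -0.095, -0.002, -0.0]
force: [-6.8, 0.3, 5.2]
opening: -0.005
grip_force: 3.3
```

```bash
python3 go.py H -25 -60.5 76
```

```text
[ 0.5267 -0.2402]
t 27.5 p [ 0.5267 -0.2402  0.0764] head -0.1908 F [-6.794   0.3097  5.1728] op -0.005 gf 3.3
turn 0.001 shift cm 0.01 0.01 0.04
```

>>> arm_command --moves '[[[0.3,0,0,0],[0,0,0,0],[-1,0,-1,0],[-0.5,1,-2,0],[0,3,0,0]]]'

```text
time_s: 27.88
eef_pos: [0.5109, -0.2761, 0.1099]
tcp_rot: [0.996, -0.094, 0.003, 0.001]
force: [0.2, -0.6, 0.1]
opening: 0.002
grip_force: 0.0
```

>>> arm_command --moves '[[[3.3,0,0,0],[3.3,0,0,0],[0,0,0,0]]]'

```text
time_s: 28.13
eef_pos: [0.5802, -0.2923, 0.1074]
tcp_rot: [0.995, -0.096, 0.005, 0.001]
force: [1.0, 0.2, 1.0]
opening: -0.002
grip_force: 0.0
```

```bash
python3 go.py H 28 -100 77
```

```text
[ 0.5713 -0.2891]
t 28.1 p [ 0.5802 -0.2923  0.1074] head -0.1914 F [1.0054 0.1781 0.9728] op -0.002 gf 0.0
turn 0.0 shift cm -0.94 -0.15 3.04
```

A closed finger would not fit between the copper block and the home green block. I'll grip the copper block from above instead, keeping the tips over the 10 mm stop, and slide it to the stop.

>>> arm_command --moves '[[[-0.4,-2,0,0],[-0.4,-2,0,0],[0,0,0,0],[0,0,0,0]]]' --grip 0.55

```text
time_s: 28.47
eef_pos: [0.5742, -0.2487, 0.1067]
tcp_rot: [0.996, -0.095, 0.001, 0.0]
force: [0.9, -0.1, -0.2]
opening: 0.541
grip_force: 0.0
```

```bash
python3 go.py H 26 -60.5 78;  python3 bl.py
```

```text
[ 0.5768 -0.2499]
t 28.5 p [ 0.5742 -0.2487  0.1067] head -0.1895 F [ 0.9229 -0.0701 -0.1822] op 0.541 gf 0.0
turn 0.002 shift cm 0.28 0.07 2.87
scene green 95 ctr [  52.3461 -123.8369] rect [  50.6 -122.2] [43.6 42.8] 89.1
scene copper 96 ctr [ 52.5334 -56.1046] rect [ 51.3 -54.3] [37.7 47.9] 11.5
```

>>> arm_command --moves '[[[0.2,0.1,0.8,0],[0,0,0.8,0],[0,0,0.7,0],[0,0,0.5,0],[0,0,0,0]]]'

```text
time_s: 28.98
eef_pos: [0.5744, -0.2505, 0.0761]
tcp_rot: [0.995, -0.096, -0.002, -0.001]
force: [-1.4, -0.1, 0.1]
opening: 0.549
grip_force: 0.0
```

>>> arm_command --moves '[[[0,0,0,0],[0,0,0,0],[0,0,0,0],[0,0,0,0]]]' --grip 0 --grip_force 30

```text
time_s: 29.32
eef_pos: [0.5752, -0.2506, 0.078]
tcp_rot: [0.995, -0.095, -0.0, -0.0]
force: [-0.5, -0.3, -2.1]
opening: 0.409
grip_force: 31.1
```

```bash
python3 go.py H 26 -42 78
```

```text
[ 0.5803 -0.2318]
t 29.3 p [ 0.5752 -0.2506  0.078 ] head -0.1911 F [-0.5003 -0.3222 -2.1236] op 0.409 gf 31.1
turn 0.0 shift cm 0.14 -1.94 -0.0
```

>>> arm_command --moves '[[[0,-0.5,0,0],[0,-0.5,0,0],[0,-0.5,0,0],[0,-0.4,0,0],[0,0,0,0]]]'

```text
time_s: 29.73
eef_pos: [0.5787, -0.2327, 0.0782]
tcp_rot: [0.996, -0.095, -0.0, 0.002]
force: [-2.9, -5.3, -2.6]
opening: 0.409
grip_force: 31.3
```

>>> arm_command --moves '[[[0,-0.2,0,0],[0.2,-0.2,0,0],[0.1,0,0,0]]]'

```text
time_s: 29.98
eef_pos: [0.5788, -0.2325, 0.0783]
tcp_rot: [0.996, -0.094, -0.004, 0.004]
force: [-13.8, -13.9, 3.4]
opening: 0.405
grip_force: 31.8
```

```bash
python3 go.py H 26 -42 78
```

```text
[ 0.5803 -0.2318]
t 30.0 p [ 0.5788 -0.2325  0.0783] head -0.1885 F [-13.8249 -13.948    3.432 ] op 0.405 gf 31.8
turn 0.003 shift cm 0.13 -0.1 0.03
```

>>> arm_command --moves '[[[0,0,0,0],[0,0,0,0],[0,0,0,0]]]' --grip 0.55

```text
time_s: 30.23
eef_pos: [0.5838, -0.2283, 0.0788]
tcp_rot: [0.995, -0.095, 0.001, 0.0]
force: [0.8, 0.5, 0.4]
opening: 0.546
grip_force: 0.0
```

>>> arm_command --moves '[[[0,0,-1.5,0],[0,0,-2.5,0],[0,0,-2,0]]]'

```text
time_s: 30.48
eef_pos: [0.5836, -0.228, 0.1394]
tcp_rot: [0.995, -0.095, 0.001, -0.0]
force: [-0.4, -1.2, 0.8]
opening: 0.555
grip_force: 0.0
```

>>> arm_command --moves '[[[-3.3,0,0,-0.06],[-3.3,0,0,-0.06],[-3.3,-2,0,-0.06],[0,-3,0,0],[0,-3,0,0]]]' --grip 0

```text
time_s: 30.9
eef_pos: [0.4857, -0.1347, 0.1388]
tcp_rot: [1.0, -0.007, 0.001, -0.0]
force: [0.9, -0.0, 0.4]
opening: 0.003
grip_force: 0.0
```

```bash
python3 go.py C -33 26 60; python3 bl.py
```

```text
[0.5318 0.2159]
t 30.9 p [ 0.4857 -0.1347  0.1388] head -0.0133 F [ 0.8758 -0.0303  0.4071] op 0.003 gf 0.0
turn -0.001 shift cm 4.19 -35.12 7.88
top green 324 ctr [  29.9569 -128.0477] rect [  26.7 -126.7] [81.4 36.5] 0.2
top copper 232 ctr [ 41.4317 -43.1822] rect [ 41.  -43.4] [33.8 57.4] 89.9
scene green 231 ctr [  29.4371 -121.453 ] rect [  30.  -122.4] [51.1 83.3] 84.9
scene copper 202 ctr [ 29.0906 -40.7784] rect [ 29.3 -40.6] [84.  38.9] 1.4
```

Copper is in bay 3. The blue block in pocket 2 is next.

>>> arm_command --moves '[[[0.4,-3.2,0,0],[0.4,-3.2,0,0],[0.4,-3.2,0,0],[0.4,-3.2,0,0],[0.4,-3.2,0,0]]]'

```text
time_s: 31.42
eef_pos: [0.5097, 0.0256, 0.1387]
tcp_rot: [1.0, -0.005, 0.001, -0.0]
force: [0.6, -0.6, 0.7]
opening: -0.004
grip_force: 0.0
```

>>> arm_command --moves '[[[0.4,-3.2,0,0],[0.4,-3.2,0,0],[0.4,-3.2,0,0],[0.4,-3.2,0,0],[0.4,-3.2,0,0]]]'

```text
time_s: 31.83
eef_pos: [0.5313, 0.1858, 0.1385]
tcp_rot: [1.0, -0.005, 0.001, -0.0]
force: [0.5, -0.6, 0.1]
opening: -0.002
grip_force: 0.0
```

>>> arm_command --moves '[[[0,-2,2,0],[0,-0.8,2,0],[0,0,2,0],[0,0,1,0],[0,0,0,0]]]'

```text
time_s: 32.25
eef_pos: [0.5297, 0.2115, 0.0659]
tcp_rot: [1.0, -0.005, -0.002, 0.001]
force: [-1.0, -0.2, -0.7]
opening: 0.003
grip_force: 0.0
```

```bash
python3 go.py C -33 26 41;python3 bl.py
```

```text
[0.5318 0.2159]
t 32.2 p [0.5297 0.2115 0.0659] head -0.0106 F [-0.952  -0.1969 -0.7165] op 0.003 gf 0.0
turn 0.001 shift cm 0.21 -0.44 2.49
top green 367 ctr [  26.3644 -126.9727] rect [  26.5 -126.9] [36.9 80.9] 89.3
top copper 359 ctr [ 27.9369 -43.2072] rect [ 28.4 -43. ] [82.5 35.1] 0.1
scene green 227 ctr [  28.9679 -121.9628] rect [  30.  -122.5] [51.1 83.3] 84.7
scene copper 201 ctr [ 29.2497 -40.6786] rect [ 29.3 -40.6] [37.7 83.6] 89.8
```

>>> arm_command --moves '[[[0.1,-0.4,0.5,0],[0,0,0.6,0],[0,0,0.5,0],[0,0,0.4,0],[0,0,0.4,0]]]'

```text
time_s: 32.77
eef_pos: [0.5302, 0.2155, 0.0439]
tcp_rot: [1.0, -0.006, -0.002, 0.0]
force: [-10.4, 0.9, 10.4]
opening: -0.0
grip_force: 6.0
```

>>> arm_command --moves '[[[0,0,0.2,0],[0,0,0.1,0],[0,0,0,0]]]'

```text
time_s: 33.02
eef_pos: [0.5273, 0.2154, 0.0402]
tcp_rot: [1.0, -0.006, -0.005, 0.001]
force: [-9.4, 1.7, 5.5]
opening: 0.002
grip_force: 4.6
```

>>> arm_command --moves '[[[0,0,-2.5,0],[0,0,-3,0],[0,0,-1,0],[0,0,0,0]]]'

```text
time_s: 33.35
eef_pos: [0.5339, 0.2164, 0.1089]
tcp_rot: [1.0, -0.006, 0.003, -0.001]
force: [0.1, 0.3, -0.7]
opening: 0.003
grip_force: 0.0
```

>>> arm_command --moves '[[[1.5,0,0,0],[1.5,0,0,0],[1.5,0,0,0],[0.4,0,0,0],[0,0,0,0]]]' --grip 0.65

```text
time_s: 33.77
eef_pos: [0.5809, 0.2148, 0.1044]
tcp_rot: [1.0, -0.006, -0.001, 0.0]
force: [-0.3, -0.1, 0.4]
opening: 0.653
grip_force: 0.0
```

```bash
python3 go.py C 18 26 51
```

```text
[0.5828 0.2153]
t 33.8 p [0.5809 0.2148 0.1044] head -0.0119 F [-0.3067 -0.109   0.3928] op 0.653 gf 0.0
turn 0.0 shift cm 0.19 -0.05 5.34
```

>>> arm_command --moves '[[[0,0,1.5,0],[0,0,1.5,0],[0,0,1.3,0],[0,0,0.8,0],[0,0,0.2,0]]]'

```text
time_s: 34.18
eef_pos: [0.5788, 0.2147, 0.051]
tcp_rot: [1.0, -0.006, -0.002, 0.001]
force: [0.2, 0.1, -0.1]
opening: 0.652
grip_force: 0.0
```

>>> arm_command --moves '[[[0.1,0,0.1,0],[0,0,0,0]]]'

```text
time_s: 34.35
eef_pos: [0.582, 0.2153, 0.0523]
tcp_rot: [1.0, -0.006, 0.0, -0.0]
force: [-0.0, -0.6, 0.1]
opening: 0.65
grip_force: 0.0
```

>>> arm_command --moves '[[[0,0,0,0],[0,0,0,0],[0,0,0,0],[0,0,0,0],[0,0,0,0]]]' --grip 0 --grip_force 80

```text
time_s: 34.77
eef_pos: [0.5827, 0.2153, 0.0532]
tcp_rot: [1.0, -0.006, 0.001, -0.0]
force: [1.0, -1.0, 6.1]
opening: 0.395
grip_force: 79.7
```

>>> arm_command --moves '[[[0,0,-1,0],[0,0,-1.5,0],[0,0,-2,0],[0,0,-3,0],[0,0,-2.5,0]]]'

```text
time_s: 35.18
eef_pos: [0.581, 0.2152, 0.1529]
tcp_rot: [1.0, -0.006, -0.001, 0.0]
force: [0.7, -0.1, -2.1]
opening: 0.397
grip_force: 80.1
```

>>> arm_command --moves '[[[0,0,-0.2,0.06],[0,0,0,0.06],[0,0,0,0.06],[0,0,0,0]]]'

```text
time_s: 35.52
eef_pos: [0.5811, 0.2152, 0.1539]
tcp_rot: [0.995, -0.096, -0.001, 0.0]
force: [0.8, -0.3, -2.9]
opening: 0.391
grip_force: 80.2
```

```bash
python3 go.py H 30 20 112
```

```text
[ 0.5961 -0.1717]
t 35.5 p [0.5811 0.2152 0.1539] head -0.1921 F [ 0.8381 -0.275  -2.8893] op 0.391 gf 80.2
turn -0.001 shift cm 8.83 37.69 4.19
```

>>> arm_command --moves '[[[0.7,3.1,0,0],[0.7,3.1,0,0],[0.7,3.1,0,0],[0.7,3.1,0,0],[0.7,3.1,0,0]]]'

```text
time_s: 35.93
eef_pos: [0.586, 0.0552, 0.1537]
tcp_rot: [0.996, -0.094, -0.001, 0.0]
force: [0.4, -0.5, -1.8]
opening: 0.391
grip_force: 80.3
```

>>> arm_command --moves '[[[0.7,3.1,0,0],[0.7,3.1,0,0],[0.7,3.1,0,0],[0.7,3.1,0,0],[0.7,3.1,0,0]]]'

```text
time_s: 36.35
eef_pos: [0.591, -0.1037, 0.1538]
tcp_rot: [0.996, -0.095, -0.001, -0.0]
force: [0.3, 0.3, -2.4]
opening: 0.396
grip_force: 80.3
```

>>> arm_command --moves '[[[0.6,2.5,0,0],[0.6,2.3,0,0],[0,0.9,0,0],[0,0,0,0],[0,0,0,0]]]'

```text
time_s: 36.77
eef_pos: [0.592, -0.1602, 0.1537]
tcp_rot: [0.995, -0.096, -0.001, -0.001]
force: [-0.0, -0.1, -2.5]
opening: 0.386
grip_force: 80.4
```

```bash
python3 go.py H 30 20 112
```

```text
[ 0.5961 -0.1717]
t 36.8 p [ 0.592  -0.1602  0.1537] head -0.1915 F [-0.0234 -0.1001 -2.5079] op 0.386 gf 80.4
turn 0.0 shift cm 0.61 1.05 4.17
```

>>> arm_command --moves '[[[0.5,1,0,0],[0,0,1.5,0],[0,0,1.3,0],[0,0,0.8,0],[0,0,0.3,0]]]'

```text
time_s: 37.18
eef_pos: [0.595, -0.1705, 0.1136]
tcp_rot: [0.996, -0.095, -0.001, -0.0]
force: [0.2, -0.4, -1.8]
opening: 0.396
grip_force: 80.4
```

>>> arm_command --moves '[[[0.1,0,0.5,0],[0.4,0,0.5,0],[0.4,0,0.5,0],[0.3,0,0.5,0],[0.3,0,0.5,0]]]'

```text
time_s: 37.6
eef_pos: [0.6127, -0.1745, 0.0925]
tcp_rot: [0.995, -0.095, 0.003, 0.0]
force: [0.9, 2.6, 7.1]
opening: 0.395
grip_force: 79.0
```

>>> arm_command --moves '[[[0.2,0,0.5,0],[0.2,0,0.5,0],[0.1,0,0.5,0],[0,0,0.2,0],[0,0,0,0]]]'

```text
time_s: 38.02
eef_pos: [0.6194, -0.1763, 0.0758]
tcp_rot: [0.995, -0.095, 0.005, 0.001]
force: [4.4, -1.8, 6.7]
opening: 0.388
grip_force: 78.9
```

```bash
python3 go.py H 51 21 74
```

```text
[ 0.6169 -0.1747]
t 38.0 p [ 0.6194 -0.1763  0.0758] head -0.1907 F [ 4.3582 -1.7808  6.7116] op 0.388 gf 78.9
turn 0.001 shift cm -0.28 -0.11 0.18
```

>>> arm_command --moves '[[[0,0,0,0],[0,0,0,0],[0,0,0,0]]]' --grip 0.55

```text
time_s: 38.27
eef_pos: [0.6153, -0.1752, 0.0732]
tcp_rot: [0.995, -0.095, -0.0, 0.0]
force: [0.7, -0.7, -0.0]
opening: 0.548
grip_force: 0.0
```

>>> arm_command --moves '[[[0,0,-1.5,0],[0,0,-2.5,0],[-1.5,0,-1,0],[-2.5,0,0,0],[0,0,0,0]]]'

```text
time_s: 38.68
eef_pos: [0.5718, -0.1667, 0.1235]
tcp_rot: [0.995, -0.095, -0.002, -0.0]
force: [-0.8, -0.1, 0.5]
opening: 0.549
grip_force: 0.0
```

```bash
python3 go.py H 13 23 79;python3 bl.py
```

```text
[ 0.5799 -0.1655]
t 38.7 p [ 0.5718 -0.1667  0.1235] head -0.1912 F [-0.7634 -0.1118  0.4534] op 0.549 gf 0.0
turn 0.0 shift cm 0.77 -0.27 4.45
scene green 184 ctr [  36.1701 -123.1436] rect [  32.5 -123.1] [79.3 45.5] 0.5
scene copper 104 ctr [ 49.2927 -40.988 ] rect [ 46.3 -40.5] [37.4 49.3] 89.2
scene blue 179 ctr [21.864  26.0089] rect [14.3 25.4] [83.7 45.8] 0.3
```

>>> arm_command --moves '[[[0.6,0,1.5,0],[0,0,1.5,0],[0,0,1,0],[0,0,0.5,0],[0,0,0,0]]]'

```text
time_s: 39.2
eef_pos: [0.5814, -0.1686, 0.0765]
tcp_rot: [0.995, -0.095, -0.001, -0.0]
force: [0.6, 0.6, -0.7]
opening: 0.551
grip_force: 0.0
```

>>> arm_command --moves '[[[0,0,0,0],[0,0,0,0],[0,0,0,0],[0,0,0,0]]]' --grip 0 --grip_force 30

```text
time_s: 39.53
eef_pos: [0.5819, -0.1688, 0.0784]
tcp_rot: [0.995, -0.095, 0.0, 0.0]
force: [0.8, -1.0, -2.5]
opening: 0.415
grip_force: 31.2
```

>>> arm_command --moves '[[[0.4,0,0,0],[0.4,0,0,0],[0.4,0,0,0],[0.3,0,0,0],[0,0,0,0]]]'

```text
time_s: 39.95
eef_pos: [0.5977, -0.1719, 0.0782]
tcp_rot: [0.995, -0.095, 0.001, 0.0]
force: [-0.1, 0.3, -1.8]
opening: 0.41
grip_force: 31.3
```

```bash
python3 go.py H 28 42 78
```

```text
[ 0.5983 -0.1497]
t 40.0 p [ 0.5977 -0.1719  0.0782] head -0.1911 F [-0.0573  0.3398 -1.7664] op 0.41 gf 31.3
turn 0.0 shift cm -0.36 -2.19 0.02
```

>>> arm_command --moves '[[[0.3,0,0,0],[0.2,0,0,0],[0,0,0,0]]]'

```text
time_s: 40.2
eef_pos: [0.5979, -0.1719, 0.0782]
tcp_rot: [0.995, -0.095, -0.004, -0.001]
force: [-9.3, 2.3, 6.0]
opening: 0.411
grip_force: 32.1
```

>>> arm_command --moves '[[[0,-0.6,0,0],[0,-0.6,0,0],[0,-0.5,0,0],[0,-0.3,0,0],[0,0,0,0]]]'

```text
time_s: 40.62
eef_pos: [0.6014, -0.1542, 0.0782]
tcp_rot: [0.995, -0.095, -0.004, 0.001]
force: [-10.2, -5.9, 5.6]
opening: 0.409
grip_force: 32.0
```

```bash
python3 go.py H 28 42 78
```

```text
[ 0.5983 -0.1497]
t 40.6 p [ 0.6014 -0.1542  0.0782] head -0.1907 F [-10.1928  -5.9237   5.5929] op 0.409 gf 32.0
turn 0.001 shift cm -0.39 -0.38 0.02
```

>>> arm_command --moves '[[[0,-0.2,0,0],[0,-0.2,0,0],[0,0,0,0]]]'

```text
time_s: 40.87
eef_pos: [0.6019, -0.1515, 0.0783]
tcp_rot: [0.995, -0.095, -0.004, 0.002]
force: [-10.8, -9.2, 4.5]
opening: 0.408
grip_force: 32.0
```

>>> arm_command --moves '[[[0,-0.2,0,0],[0,0,0,0]]]'

```text
time_s: 41.03
eef_pos: [0.602, -0.1514, 0.0783]
tcp_rot: [0.995, -0.095, -0.004, 0.004]
force: [-12.6, -13.1, 4.9]
opening: 0.405
grip_force: 32.0
```

```bash
python3 go.py H 28 42 78
```

```text
[ 0.5983 -0.1497]
t 41.0 p [ 0.602  -0.1514  0.0783] head -0.1898 F [-12.6168 -13.089    4.9044] op 0.405 gf 32.0
turn 0.002 shift cm -0.4 -0.1 0.03
```

>>> arm_command --moves '[[[0,0,0,0],[0,0,0,0],[0,0,0,0]]]' --grip 0.55

```text
time_s: 41.28
eef_pos: [0.6071, -0.1471, 0.0786]
tcp_rot: [0.995, -0.096, 0.001, 0.0]
force: [-0.2, -1.0, 0.2]
opening: 0.551
grip_force: 0.8
```

>>> arm_command --moves '[[[0,0,-1.5,0],[0,0,-2.5,0],[0,0,-2,0]]]'

```text
time_s: 41.53
eef_pos: [0.607, -0.1466, 0.1391]
tcp_rot: [0.995, -0.095, 0.0, -0.0]
force: [0.6, 0.6, -0.1]
opening: 0.551
grip_force: 0.0
```

>>> arm_command --moves '[[[-3.3,0,0,-0.06],[-3.3,0,0,-0.06],[-3.3,-2,0,-0.06],[0,-3.2,0,0],[0,-3.2,0,0]]]' --grip 0

```text
time_s: 41.95
eef_pos: [0.5091, -0.0494, 0.1387]
tcp_rot: [1.0, -0.007, 0.0, -0.0]
force: [1.1, -0.0, -0.3]
opening: 0.0
grip_force: 0.0
```

>>> arm_command --moves '[[[0.4,-3.2,0,0],[0.4,-3.2,0,0],[0.4,-3.2,0,0],[0.4,-3.2,0,0],[0.4,-3.2,0,0]]]'

```text
time_s: 42.37
eef_pos: [0.5327, 0.1118, 0.1386]
tcp_rot: [1.0, -0.005, 0.001, -0.0]
force: [0.6, -0.1, -0.3]
opening: -0.0
grip_force: 0.0
```

```bash
python3 go.py C -33 78 60;python3 bl.py
```

```text
[0.5324 0.2679]
t 42.4 p [0.5327 0.1118 0.1386] head -0.0105 F [ 0.6237 -0.1338 -0.2801] op -0.0 gf 0.0
turn 0.001 shift cm -0.22 -15.6 7.86
top green 367 ctr [  25.9093 -126.635 ] rect [  26.2 -126.8] [37.2 81.5] 89.3
top copper 357 ctr [ 28.1042 -43.2454] rect [ 28.5 -43. ] [82.6 35.1] 0.1
top blue 353 ctr [26.4383 40.6456] rect [27.1 41.2] [36.4 81. ] 90.0
scene green 234 ctr [  29.0133 -121.5459] rect [  30.  -122.5] [51.1 83.3] 84.7
scene copper 204 ctr [ 29.171  -40.9721] rect [ 29.3 -41.2] [83.6 39.2] 0.1
scene blue 253 ctr [30.2511 45.2962] rect [30.  45.7] [45.9 83.7] 88.3
```

>>> arm_command --moves '[[[0,-3.2,0,0],[0,-3.2,0,0],[0,-3.2,0,0],[0,-3.2,0,0],[0,-2,0,0]]]'

```text
time_s: 42.88
eef_pos: [0.5342, 0.2602, 0.1383]
tcp_rot: [1.0, -0.005, 0.001, -0.001]
force: [-0.1, 0.4, -0.4]
opening: -0.0
grip_force: 0.0
```

>>> arm_command --moves '[[[-0.2,-0.6,2,0],[0,0,2,0],[0,0,2,0],[0,0,1.1,0],[0,0,0,0]]]'

```text
time_s: 43.3
eef_pos: [0.5306, 0.2626, 0.0647]
tcp_rot: [1.0, -0.006, -0.002, 0.001]
force: [-0.2, 0.0, 0.6]
opening: 0.001
grip_force: 0.0
```

```bash
python3 go.py C -33 78 41
```

```text
[0.5324 0.2679]
t 43.3 p [0.5306 0.2626 0.0647] head -0.0112 F [-0.2449  0.0483  0.5962] op 0.001 gf 0.0
turn 0.001 shift cm 0.18 -0.53 2.37
```

>>> arm_command --moves '[[[0.1,-0.5,0.4,0],[0,0,0.6,0],[0,0,0.5,0],[0,0,0.4,0],[0,0,0.4,0]]]'

```text
time_s: 43.72
eef_pos: [0.5315, 0.2685, 0.0443]
tcp_rot: [1.0, -0.006, -0.002, 0.0]
force: [-10.3, -0.1, 9.6]
opening: -0.003
grip_force: 6.1
```

>>> arm_command --moves '[[[0,0,0.2,0],[0,0,0.1,0],[0,0,0,0]]]'

```text
time_s: 43.97
eef_pos: [0.5286, 0.2684, 0.0408]
tcp_rot: [1.0, -0.006, -0.005, 0.001]
force: [-10.1, 2.0, 7.0]
opening: -0.0
grip_force: 5.2
```

>>> arm_command --moves '[[[0,0,-2.5,0],[0,0,-3,0],[0,0,-1,0],[0,0,0,0]]]'

```text
time_s: 44.3
eef_pos: [0.5352, 0.2694, 0.1092]
tcp_rot: [1.0, -0.006, 0.003, -0.001]
force: [0.8, -0.6, 1.2]
opening: 0.0
grip_force: 0.0
```

>>> arm_command --moves '[[[1.5,0,0,0],[1.5,0,0,0],[1.5,0,0,0],[0.4,0,0,0],[0,0,0,0]]]' --grip 0.65

```text
time_s: 44.72
eef_pos: [0.5823, 0.2675, 0.1045]
tcp_rot: [1.0, -0.006, -0.001, 0.0]
force: [0.2, -0.6, -0.0]
opening: 0.651
grip_force: 0.0
```

```bash
python3 go.py C 18 78 52
```

```text
[0.5834 0.2673]
t 44.7 p [0.5823 0.2675 0.1045] head -0.012 F [ 0.2341 -0.6269 -0.0139] op 0.651 gf 0.0
turn -0.0 shift cm 0.11 0.02 5.25
```

>>> arm_command --moves '[[[0,0,1.5,0],[0,0,1.5,0],[0,0,1.3,0],[0,0,0.8,0],[0,0,0.2,0]]]'

```text
time_s: 45.13
eef_pos: [0.5801, 0.2674, 0.0509]
tcp_rot: [1.0, -0.005, -0.002, 0.001]
force: [0.4, 0.3, -0.1]
opening: 0.655
grip_force: 0.0
```

>>> arm_command --moves '[[[0,0,0.1,0],[0,0,0,0]]]'

```text
time_s: 45.3
eef_pos: [0.5821, 0.2682, 0.0524]
tcp_rot: [1.0, -0.006, 0.0, -0.0]
force: [-0.2, -0.2, 0.2]
opening: 0.649
grip_force: 0.0
```

>>> arm_command --moves '[[[0,0,0,0],[0,0,0,0],[0,0,0,0],[0,0,0,0],[0,0,0,0]]]' --grip 0 --grip_force 80

```text
time_s: 45.72
eef_pos: [0.5829, 0.2681, 0.0532]
tcp_rot: [1.0, -0.006, 0.001, -0.0]
force: [0.3, -1.9, 6.6]
opening: 0.392
grip_force: 79.8
```

>>> arm_command --moves '[[[0,0,-1,0],[0,0,-1.5,0],[0,0,-2,0],[0,0,-3,0],[0,0,-2.5,0]]]'

```text
time_s: 46.13
eef_pos: [0.5815, 0.2681, 0.1531]
tcp_rot: [1.0, -0.006, -0.001, 0.0]
force: [1.2, 0.3, -2.3]
opening: 0.392
grip_force: 80.1
```

>>> arm_command --moves '[[[0,0,-0.2,0.06],[0,0,0,0.06],[0,0,0,0.06],[0,0,0,0]]]'

```text
time_s: 46.47
eef_pos: [0.5816, 0.268, 0.1541]
tcp_rot: [0.995, -0.096, -0.0, 0.0]
force: [-0.2, 0.8, -2.5]
opening: 0.392
grip_force: 80.1
```

```bash
python3 go.py H 30 104 112
```

```text
[ 0.612  -0.0892]
t 46.5 p [0.5816 0.268  0.1541] head -0.1922 F [-0.2012  0.812  -2.5181] op 0.392 gf 80.1
turn -0.001 shift cm 9.79 34.49 4.21
```

>>> arm_command --moves '[[[0.9,3.1,0,0],[0.9,3.1,0,0],[0.9,3.1,0,0],[0.9,3.1,0,0],[0.9,3.1,0,0]]]'

```text
time_s: 46.88
eef_pos: [0.5964, 0.1061, 0.1538]
tcp_rot: [0.996, -0.094, -0.001, 0.0]
force: [1.3, 1.1, -1.0]
opening: 0.393
grip_force: 80.2
```

>>> arm_command --moves '[[[0.9,3.1,0,0],[0.9,3.1,0,0],[0.9,3.1,0,0],[0.9,3.1,0,0],[0.9,3.1,0,0]]]'

```text
time_s: 47.3
eef_pos: [0.6111, -0.0548, 0.1539]
tcp_rot: [0.996, -0.095, -0.001, -0.0]
force: [0.7, 0.3, -0.8]
opening: 0.393
grip_force: 80.2
```

>>> arm_command --moves '[[[0.5,2,0,0],[0.3,1.3,0,0],[0,0,0,0],[0,0,0,0]]]'

```text
time_s: 47.63
eef_pos: [0.6129, -0.0872, 0.1539]
tcp_rot: [0.995, -0.096, -0.0, -0.0]
force: [-0.2, 0.1, -2.2]
opening: 0.389
grip_force: 80.2
```

```bash
python3 go.py H 30 104 112
```

```text
[ 0.612  -0.0892]
t 47.6 p [ 0.6129 -0.0872  0.1539] head -0.1917 F [-0.2463  0.1374 -2.1744] op 0.389 gf 80.2
turn -0.0 shift cm -0.04 0.21 4.19
```

>>> arm_command --moves '[[[0,0.2,0,0],[0,0,1.5,0],[0,0,1.3,0],[0,0,0.8,0],[0,0,0.3,0]]]'

```text
time_s: 48.05
eef_pos: [0.6119, -0.0879, 0.1137]
tcp_rot: [0.996, -0.095, -0.001, -0.0]
force: [-0.2, -0.6, -1.6]
opening: 0.392
grip_force: 80.2
```

>>> arm_command --moves '[[[0.1,0,0.5,0],[0.4,0,0.5,0],[0.4,0,0.5,0],[0.3,0,0.5,0],[0.3,0,0.5,0]]]'

```text
time_s: 48.47
eef_pos: [0.63, -0.0921, 0.0926]
tcp_rot: [0.995, -0.095, 0.003, -0.0]
force: [1.9, 2.0, 7.7]
opening: 0.394
grip_force: 78.8
```

>>> arm_command --moves '[[[0.2,0,0.5,0],[0.2,0,0.5,0],[0.1,0,0.5,0],[0,0,0.2,0],[0,0,0,0]]]'

```text
time_s: 48.88
eef_pos: [0.6365, -0.0937, 0.0758]
tcp_rot: [0.995, -0.095, 0.005, 0.0]
force: [4.7, -1.7, 5.3]
opening: 0.394
grip_force: 78.9
```

>>> arm_command --moves '[[[0,0,0,0],[0,0,0,0],[0,0,0,0]]]' --grip 0.55

```text
time_s: 49.13
eef_pos: [0.6323, -0.093, 0.0732]
tcp_rot: [0.995, -0.095, -0.0, 0.0]
force: [-0.2, -0.5, -0.2]
opening: 0.551
grip_force: 0.0
```

>>> arm_command --moves '[[[0,0,-1.5,0],[0,0,-2.5,0],[-1.5,0,-1,0],[-2.5,0,0,0],[0,0,0,0]]]'

```text
time_s: 49.55
eef_pos: [0.5889, -0.0846, 0.1234]
tcp_rot: [0.995, -0.095, -0.002, -0.0]
force: [-0.8, -0.2, -0.9]
opening: 0.551
grip_force: 0.0
```

```bash
python3 go.py H 13 104 79
python3 - <<'E'
from h import *
im=ctrl.camera("scene"); cv2.imwrite("pics/s6.png",cv2.resize(im[110:230,160:310,::-1],None,fx=4,fy=4,interpolation=cv2.INTER_CUBIC))
E
```

```text
[ 0.5954 -0.086 ]
t 49.5 p [ 0.5889 -0.0846  0.1234] head -0.191 F [-0.8053 -0.1519 -0.8563] op 0.551 gf 0.0
turn 0.001 shift cm 0.66 0.01 4.44
```

View pics/s6.png

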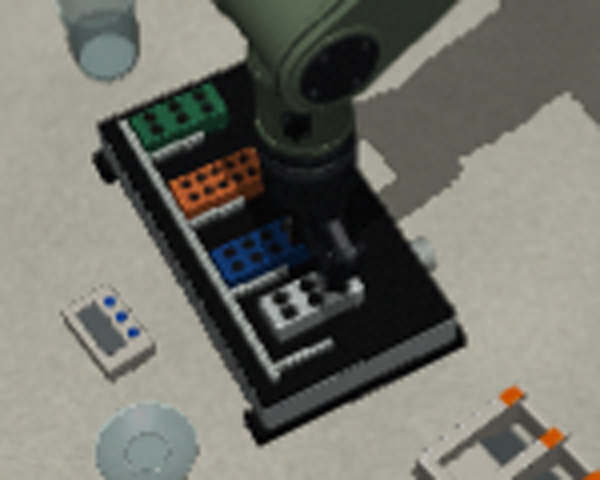

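The silver block is flat in bay 1 at about (310,305), and the other three stand against their stops. I'll regrip it and push it home.

>>> arm_command --moves '[[[0.6,0,1.5,0],[0,0,1.5,0],[0,0,1,0],[0,0,0.5,0],[0,0,0,0]]]'

```text
time_s: 50.02
eef_pos: [0.5983, -0.0865, 0.0765]
tcp_rot: [0.995, -0.095, -0.002, -0.0]
force: [-0.0, -0.4, 1.0]
opening: 0.549
grip_force: 0.0
```

>>> arm_command --moves '[[[0,0,0,0],[0,0,0,0],[0,0,0,0],[0,0,0,0]]]' --grip 0 --grip_force 30

```text
time_s: 50.35
eef_pos: [0.5992, -0.0867, 0.0785]
tcp_rot: [0.995, -0.095, 0.0, 0.0]
force: [-0.1, 0.0, -1.4]
opening: 0.403
grip_force: 31.1
```

>>> arm_command --moves '[[[0.4,0,0,0],[0.4,0,0,0],[0.4,0,0,0],[0.3,0,0,0],[0.2,0,0,0]]]'

```text
time_s: 50.77
eef_pos: [0.6142, -0.0896, 0.0782]
tcp_rot: [0.995, -0.096, -0.002, -0.0]
force: [-8.6, 2.0, 6.0]
opening: 0.409
grip_force: 31.8
```

>>> arm_command --moves '[[[0.2,0,0,0],[0,0,0,0]]]'

```text
time_s: 50.93
eef_pos: [0.6142, -0.0896, 0.0782]
tcp_rot: [0.995, -0.096, -0.004, -0.0]
force: [-10.1, 1.4, 6.8]
opening: 0.413
grip_force: 31.9
```

```bash
python3 go.py H 28 125 78
```

```text
[ 0.6141 -0.0682]
t 50.9 p [ 0.6142 -0.0896  0.0782] head -0.1915 F [-10.1372   1.3918   6.8191] op 0.413 gf 31.9
turn 0.0 shift cm -0.42 -2.1 0.02
```

>>> arm_command --moves '[[[0,-0.6,0,0],[0,-0.6,0,0],[0,-0.6,0,0],[0,-0.4,0,0],[0,0,0,0]]]'

```text
time_s: 51.35
eef_pos: [0.6181, -0.0699, 0.0782]
tcp_rot: [0.995, -0.095, -0.004, 0.002]
force: [-10.5, -4.5, 6.2]
opening: 0.411
grip_force: 31.9
```

>>> arm_command --moves '[[[0,-0.2,0,0],[0,-0.2,0,0],[0,0,0,0]]]'

```text
time_s: 51.6
eef_pos: [0.6183, -0.069, 0.0783]
tcp_rot: [0.995, -0.095, -0.005, 0.004]
force: [-11.6, -14.3, 7.0]
opening: 0.412
grip_force: 32.0
```

```bash
python3 go.py H 28 125 78
```

```text
[ 0.6141 -0.0682]
t 51.6 p [ 0.6183 -0.069   0.0783] head -0.1899 F [-11.5745 -14.2772   7.0182] op 0.412 gf 32.0
turn 0.002 shift cm -0.43 -0.0 0.03
```

Silver is home. Green gets a second seating with the same grip-and-push, in case the side push pulled it off the rail.

>>> arm_command --moves '[[[0,0,0,0],[0,0,0,0],[0,0,0,0]]]' --grip 0.55

```text
time_s: 51.85
eef_pos: [0.6234, -0.0648, 0.0785]
tcp_rot: [0.995, -0.096, 0.001, -0.0]
force: [-0.9, -0.9, 0.7]
opening: 0.551
grip_force: 0.7
```

>>> arm_command --moves '[[[0,0,-1.5,0],[0,0,-2.5,0],[0,0,-2,0],[-3,0,0,0],[-3,0,0,0]]]'

```text
time_s: 52.27
eef_pos: [0.5657, -0.0531, 0.1397]
tcp_rot: [0.995, -0.095, 0.003, -0.0]
force: [0.2, 0.1, -1.0]
opening: 0.552
grip_force: 0.0
```

>>> arm_command --moves '[[[-3.5,0,0,0],[-3.5,0,0,0],[-3.5,0,0,0],[-1,0,0,0],[0,0,0,0]]]'

```text
time_s: 52.68
eef_pos: [0.4486, -0.0307, 0.1385]
tcp_rot: [0.995, -0.095, -0.0, -0.0]
force: [0.4, -0.5, -0.2]
opening: 0.546
grip_force: 0.0
```

```bash
python3 go.py H 22 -127 120;python3 bl.py
python3 - <<'E'
from h import *
cv2.imwrite("pics/t1.png",cv2.resize(np.load("last_top.npy")[130:250,245:395,::-1],None,fx=5,fy=5,interpolation=cv2.INTER_CUBIC))
E
```

```text
[ 0.5602 -0.3145]
t 52.7 p [ 0.4486 -0.0307  0.1385] head -0.1903 F [ 0.372  -0.456  -0.2289] op 0.546 gf 0.0
turn 0.001 shift cm 16.36 25.73 1.85
top green 366 ctr [  26.4472 -126.561 ] rect [  26.7 -126.8] [36.9 81.3] 89.5
top copper 350 ctr [ 28.0224 -43.3987] rect [ 28.5 -43.4] [34.6 81.5] 90.0
top blue 351 ctr [26.7535 40.5729] rect [27.5 40.9] [36.4 81.5] 89.5
scene green 233 ctr [  29.1569 -121.6534] rect [  30.  -122.5] [51.1 83.3] 84.7
scene copper 203 ctr [ 28.9741 -40.875 ] rect [ 29.3 -40.6] [84.  38.9] 1.4
scene blue 248 ctr [30.3034 44.877 ] rect [29.9 44.9] [45.3 83.8] 87.1
```

View pics/t1.png

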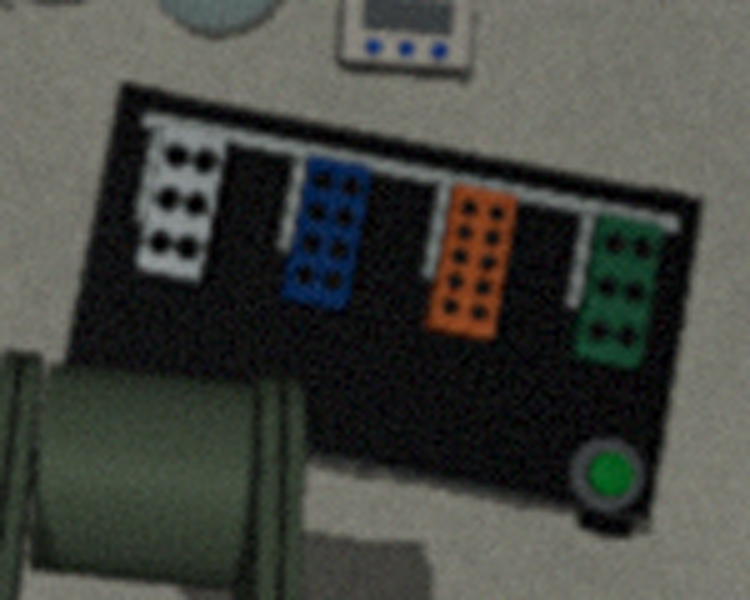

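All four blocks sit against their rail and stops. Now the green reseat.

>>> arm_command --moves '[[[1.8,3,0,0],[1.8,3,0,0],[1.8,3,0,0],[1.8,3,0,0],[1.8,3,0,0]]]'

```text
time_s: 53.2
eef_pos: [0.5135, -0.1985, 0.1381]
tcp_rot: [0.995, -0.095, 0.001, 0.0]
force: [1.0, 0.5, 0.8]
opening: 0.552
grip_force: 0.0
```

>>> arm_command --moves '[[[1.8,3,0,0],[1.8,3,0,0],[1.8,3,0,0],[1.5,1.4,0,0],[0,0,0,0]]]'

```text
time_s: 53.62
eef_pos: [0.5626, -0.3164, 0.1373]
tcp_rot: [0.995, -0.097, 0.002, 0.001]
force: [0.9, 0.1, -0.1]
opening: 0.548
grip_force: 0.0
```

```bash
python3 go.py H 22 -127 79
```

```text
[ 0.5602 -0.3145]
t 53.6 p [ 0.5626 -0.3164  0.1373] head -0.1942 F [ 0.9225  0.1398 -0.069 ] op 0.548 gf 0.0
turn -0.003 shift cm -0.27 -0.15 5.83
```

>>> arm_command --moves '[[[0,-0.1,1.7,-0.003],[0,0,1.7,0],[0,0,1.3,0],[0,0,0.7,0],[0,0,0.2,0]]]'

```text
time_s: 54.03
eef_pos: [0.5591, -0.3099, 0.0803]
tcp_rot: [0.996, -0.094, -0.001, -0.0]
force: [0.8, 0.6, 0.2]
opening: 0.552
grip_force: 0.0
```

>>> arm_command --moves '[[[0,0,0.2,0],[0,0,0,0]]]'

```text
time_s: 54.2
eef_pos: [0.5595, -0.3102, 0.0804]
tcp_rot: [0.996, -0.094, 0.0, 0.0]
force: [-1.8, 0.3, 0.7]
opening: 0.548
grip_force: 0.0
```

>>> arm_command --moves '[[[0,0,0,0],[0,0,0,0],[0,0,0,0],[0,0,0,0]]]' --grip 0 --grip_force 30

```text
time_s: 54.53
eef_pos: [0.5589, -0.3141, 0.0821]
tcp_rot: [0.996, -0.093, 0.001, 0.004]
force: [-3.4, -9.1, 1.8]
opening: 0.405
grip_force: 30.6
```

>>> arm_command --moves '[[[0.2,0,0,0],[0.2,0,0,0],[0.2,0,0,0],[0,0,0,0]]]'

```text
time_s: 54.87
eef_pos: [0.559, -0.3142, 0.082]
tcp_rot: [0.996, -0.093, -0.005, 0.003]
force: [-17.1, -7.8, 9.6]
opening: 0.405
grip_force: 31.5
```

>>> arm_command --moves '[[[0,-0.2,0,0],[0,-0.2,0,0],[0,0,0,0]]]'

```text
time_s: 55.12
eef_pos: [0.5591, -0.3139, 0.0821]
tcp_rot: [0.996, -0.092, -0.005, 0.006]
force: [-19.6, -18.2, 9.0]
opening: 0.404
grip_force: 31.4
```

```bash
python3 go.py H 22 -127 79
```

```text
[ 0.5602 -0.3145]
t 55.1 p [ 0.5591 -0.3139  0.0821] head -0.1848 F [-19.5889 -18.1618   8.9556] op 0.404 gf 31.4
turn 0.007 shift cm 0.12 0.03 0.31
```

>>> arm_command --moves '[[[0,0,0,0],[0,0,0,0],[0,0,0,0]]]' --grip 0.55

```text
time_s: 55.37
eef_pos: [0.5642, -0.3096, 0.0816]
tcp_rot: [0.996, -0.094, -0.0, 0.002]
force: [-6.6, -7.0, 3.3]
opening: 0.551
grip_force: 3.9
```

>>> arm_command --moves '[[[0,0,-1.5,0],[0,0,-2,0],[0,0,-1.5,0],[0,0,0,0]]]'

```text
time_s: 55.7
eef_pos: [0.5681, -0.3081, 0.1345]
tcp_rot: [0.996, -0.094, 0.004, 0.002]
force: [0.8, -0.4, 0.9]
opening: 0.548
grip_force: 0.0
```

>>> arm_command --moves '[[[-3,0,0,0],[-3,0,0,0],[-3,0,0,0],[-1,0,0,0],[0,0,0,0]]]' --grip 0

```text
time_s: 56.12
eef_pos: [0.4652, -0.2876, 0.13]
tcp_rot: [0.996, -0.094, -0.001, -0.0]
force: [0.7, 0.2, 1.3]
opening: -0.0
grip_force: 0.0
```

```bash
python3 bl.py; python3 -c "
from go import *
todo(.463,-.310,.085,-.1915)"
```

```text
top green 368 ctr [  26.2306 -127.445 ] rect [  26.2 -127.8] [37.3 81.9] 88.0
top copper 351 ctr [ 28.1412 -43.4242] rect [ 28.7 -43.3] [82.  34.6] 0.1
top blue 354 ctr [26.3211 40.6319] rect [26.6 41.2] [36.4 82.1] 90.0
scene green 225 ctr [  29.4824 -122.3093] rect [  29.4 -121.9] [48.4 83.4] 88.2
scene copper 196 ctr [ 29.4581 -41.1405] rect [ 29.3 -40.8] [37.3 83.6] 89.8
scene blue 238 ctr [30.8902 44.0169] rect [29.9 45. ] [43.2 84.3] 89.9
t 56.2 p [ 0.4684 -0.2889  0.1305] head -0.1884 F [0.1396 0.2962 0.1856] op 0.002 gf 0.0
turn 0.003 shift cm -0.13 2.17 4.55
```

Green turned by about 1.4° when I released it. I'll seat it again with closed-finger pushes: side at mid-stop, then end.

>>> arm_command --moves '[[[0,3,0,0.003],[3,3.3,0,0],[3,2,0,0],[3,0,0,0],[2.5,0,0,0]]]'

```text
time_s: 56.63
eef_pos: [0.5663, -0.3917, 0.1296]
tcp_rot: [0.995, -0.096, 0.001, 0.0]
force: [0.4, -0.5, -0.0]
opening: -0.002
grip_force: 0.0
```

>>> arm_command --moves '[[[0,0,0,0],[0,0,0,0]]]'

```text
time_s: 56.8
eef_pos: [0.5651, -0.3897, 0.1289]
tcp_rot: [0.996, -0.095, 0.0, 0.0]
force: [-0.6, 0.5, -0.7]
opening: -0.003
grip_force: 0.0
```

```bash
python3 go.py H 40 -170 77; python3 bl.py | grep green
```

```text
[ 0.5697 -0.3601]
t 56.8 p [ 0.5651 -0.3897  0.1289] head -0.1898 F [-0.6286  0.5433 -0.6815] op -0.003 gf 0.0
turn 0.002 shift cm -0.11 -2.99 5.19
top green 372 ctr [  25.9071 -127.5147] rect [  25.8 -127.5] [37.  81.9] 89.0
scene green 230 ctr [  29.7705 -122.0591] rect [  29.7 -122.4] [49.5 83.4] 86.3
```

>>> arm_command --moves '[[[0,-1.5,1.5,0],[0,0,1.5,0],[0,0,1.2,0],[0,0,0.7,0],[0,0,0,0]]]'

```text
time_s: 57.32
eef_pos: [0.5645, -0.3743, 0.0794]
tcp_rot: [0.995, -0.096, -0.002, -0.001]
force: [0.7, -0.5, 0.3]
opening: -0.002
grip_force: 0.0
```

>>> arm_command --moves '[[[0,-0.5,0,0],[0,-0.5,0,0],[0,-0.5,0,0],[0,-0.4,0,0],[0,0,0,0]]]'

```text
time_s: 57.73
eef_pos: [0.5699, -0.3551, 0.0818]
tcp_rot: [0.995, -0.095, 0.0, 0.0]
force: [-1.0, 0.2, -0.1]
opening: -0.004
grip_force: 0.0
```

>>> arm_command --moves '[[[0,-0.4,0,0],[0,-0.3,0,0],[0,-0.2,0,0],[0,0,0,0]]]'

```text
time_s: 58.07
eef_pos: [0.5712, -0.3467, 0.0812]
tcp_rot: [0.995, -0.095, 0.0, -0.0]
force: [0.2, 0.5, -0.0]
opening: -0.003
grip_force: 0.0
```

```bash
python3 go.py H 40 -159.5 77; python3 bl.py | grep green
```

```text
[ 0.5717 -0.3498]
t 58.1 p [ 0.5712 -0.3467  0.0812] head -0.1907 F [ 0.2324  0.5484 -0.0073] op -0.003 gf 0.0
turn 0.001 shift cm 0.1 0.29 0.42
top green 211 ctr [  10.5364 -124.4309] rect [  24.6 -127.5] [36.8 79.5] 89.2
scene green 223 ctr [  29.7335 -122.0363] rect [  29.7 -122.4] [49.5 83.4] 86.3
```

>>> arm_command --moves '[[[0,0.2,0,0],[0,0,0.5,0],[0,0,0,0],[0,-0.2,0,0],[0,-0.2,0,0]]]'

```text
time_s: 58.58
eef_pos: [0.5712, -0.3475, 0.0765]
tcp_rot: [0.995, -0.095, 0.0, 0.002]
force: [-4.1, -9.8, 3.3]
opening: 0.003
grip_force: 5.3
```

>>> arm_command --moves '[[[0,-0.2,0,0],[0,-0.2,0,0],[0,0,0,0]]]'

```text
time_s: 58.83
eef_pos: [0.5716, -0.3465, 0.0783]
tcp_rot: [0.996, -0.094, 0.001, 0.005]
force: [-5.7, -14.3, 6.3]
opening: 0.003
grip_force: 7.7
```

```bash
python3 go.py H 40 -159.5 77; python3 bl.py | grep green
```

```text
[ 0.5717 -0.3498]
t 58.8 p [ 0.5716 -0.3465  0.0783] head -0.1891 F [ -5.6795 -14.2906   6.2685] op 0.003 gf 7.7
turn 0.002 shift cm 0.08 0.32 0.13
top green 212 ctr [  10.2857 -123.9269] rect [  24.5 -126.5] [37.4 79.4] 88.5
scene green 211 ctr [  29.8174 -122.6373] rect [  29.8 -122.8] [85. 45.] 1.5
```

>>> arm_command --moves '[[[0,1,0,0],[0,1,-2,0],[-2.5,0,-2,0],[-3,0,0,0],[-3,-1,0,0]]]'

```text
time_s: 59.35
eef_pos: [0.4868, -0.3363, 0.1172]
tcp_rot: [0.995, -0.096, 0.001, 0.001]
force: [1.1, 0.4, -0.3]
opening: -0.0
grip_force: 0.0
```

>>> arm_command --moves '[[[0,-2,0,0],[0,-2,0,0],[0,0,0,0]]]'

```text
time_s: 59.6
eef_pos: [0.494, -0.2926, 0.1162]
tcp_rot: [0.995, -0.095, -0.0, -0.001]
force: [0.4, 0.6, -0.6]
opening: 0.003
grip_force: 0.0
```

```bash
python3 go.py H -40 -127 77; python3 bl.py | grep green
```

```text
[ 0.4994 -0.3027]
t 59.6 p [ 0.494  -0.2926  0.1162] head -0.1901 F [ 0.3866  0.643  -0.5742] op 0.003 gf 0.0
turn 0.001 shift cm 0.72 0.89 3.92
top green 314 ctr [  30.9884 -125.6292] rect [  26.4 -127.1] [36.5 80.9] 89.5
scene green 220 ctr [  30.0845 -121.622 ] rect [  29.5 -121.9] [48.4 84.8] 88.3
```

>>> arm_command --moves '[[[0.5,0.9,1,0],[0,0,1.5,0],[0,0,1,0],[0,0,0.4,0],[0,0,0,0]]]'

```text
time_s: 60.12
eef_pos: [0.4969, -0.3057, 0.0752]
tcp_rot: [0.995, -0.096, -0.002, -0.001]
force: [-0.3, -0.4, -0.5]
opening: -0.001
grip_force: 0.0
```

>>> arm_command --moves '[[[0.4,0,0,0],[0.4,0,0,0],[0.4,0,0,0],[0.3,0,0,0],[0,0,0,0]]]'

```text
time_s: 60.53
eef_pos: [0.5131, -0.3085, 0.0776]
tcp_rot: [0.995, -0.095, 0.0, 0.0]
force: [0.0, -0.2, -0.8]
opening: 0.002
grip_force: 0.0
```

>>> arm_command --moves '[[[0.2,0,0,0],[0.2,0,0,0],[0,0,0,0]]]'

```text
time_s: 60.78
eef_pos: [0.5134, -0.3084, 0.0773]
tcp_rot: [0.995, -0.095, -0.003, -0.001]
force: [-9.0, 0.8, 7.2]
opening: -0.003
grip_force: 4.3
```

```bash
python3 go.py H -25 -127 77
```

```text
[ 0.5141 -0.3055]
t 60.8 p [ 0.5134 -0.3084  0.0773] head -0.1904 F [-9.0365  0.8245  7.2445] op -0.003 gf 4.3
turn 0.001 shift cm 0.01 -0.3 0.03
```

>>> arm_command --moves '[[[-1,0,0,0],[0,0,-2,0],[0,0,-2,0],[-2,0.3,0,0],[-1.5,0,0,0]]]'

```text
time_s: 61.2
eef_pos: [0.472, -0.3041, 0.1186]
tcp_rot: [0.995, -0.095, 0.002, 0.001]
force: [-0.9, 0.2, 0.2]
opening: -0.001
grip_force: 0.0
```

>>> arm_command --moves '[[[-3,-3,0,0],[-3,-3,0,0],[-3,-3,0,0],[0,0,0,0]]]'

```text
time_s: 61.53
eef_pos: [0.3945, -0.1939, 0.116]
tcp_rot: [0.995, -0.095, -0.004, -0.002]
force: [-0.3, -0.4, -1.2]
opening: -0.002
grip_force: 0.0
```

```bash
python3 bl.py; python3 -c "
from go import *
todo(.463,-.310,.085,-.1915)
im=np.load('last_top.npy')
g=masks(im)['green']
for a,c,b,_ in comps(g,15):print('green',a,c,ray('top',c,.079))
h=cv2.cvtColor(im,cv2.COLOR_RGB2HSV);w=(h[...,1]<40)&(h[...,2]>110);w[:, :270]=0;w[:,300:]=0;w[:150]=0;w[195:]=0
P=ray('top',np.argwhere(w)[:,::-1],.086);th=-.1915;M=np.array([[np.cos(th),-np.sin(th)],[np.sin(th),np.cos(th)]]);q=(P-H[0])@M*1000
q=q[(q[:,0]<66)&(q[:,1]<141)&(q[:,1]>95)];print(len(q),np.percentile(q,[2,50,98],axis=0))
cv2.imwrite('pics/t2.png',cv2.resize(im[130:250,245:395,::-1],None,fx=5,fy=5,interpolation=cv2.INTER_CUBIC))"
```

```text
top green 364 ctr [  26.4069 -127.272 ] rect [  26.7 -127.3] [80.2 36.9] 0.4
top copper 351 ctr [ 28.0387 -43.2866] rect [ 28.7 -43.4] [82.  34.6] 0.0
top blue 352 ctr [26.499  40.5753] rect [26.6 40.9] [35.8 82.1] 90.0
scene green 225 ctr [  29.4822 -121.8431] rect [  29.7 -122.4] [49.5 83.4] 86.3
scene copper 201 ctr [ 29.2497 -40.6786] rect [ 29.3 -40.6] [37.7 83.6] 89.8
scene blue 239 ctr [30.7831 44.0985] rect [29.9 45. ] [43.2 84.3] 89.9
t 61.6 p [ 0.4011 -0.199   0.1176] head -0.1898 F [ 0.6741  0.5898 -0.0677] op -0.001 gf 0.0
turn 0.002 shift cm 8.19 9.72 3.26
green 266 [368.1466 188.4511] [[ 0.5642 -0.3166]]
green 66 [366.6515 224.2727] [[ 0.4627 -0.31  ]]
151 [[-11.6861 108.3564]
 [ 19.1581 124.6548]
 [ 64.9169 140.7327]]
```

View pics/t2.png

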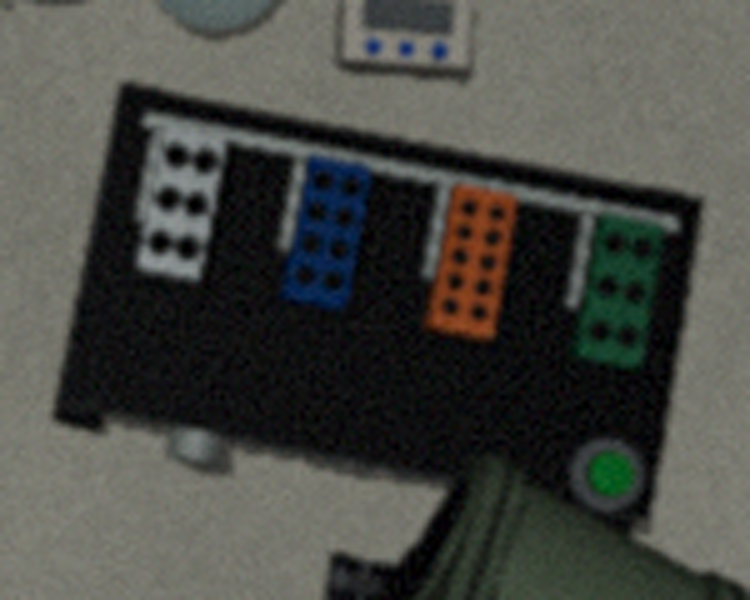

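All four blocks show the same offset from nominal in y (-1.3 mm, a calibration bias) and are square, so all are home. Now the button.

>>> arm_command --moves '[[[2.7,3.2,0,0],[2.7,3.2,0,0],[2.6,3.1,0,0],[0,0,0,0],[0,0,0,0]]]'

```text
time_s: 62.05
eef_pos: [0.4638, -0.311, 0.1168]
tcp_rot: [0.995, -0.097, 0.001, 0.001]
force: [-0.6, 0.6, 0.3]
opening: -0.001
grip_force: 0.0
```

```bash
python3 -c "
from go import *
todo(.463,-.310,.085,-.1915)"
```

```text
t 62.0 p [ 0.4638 -0.311   0.1168] head -0.1938 F [-0.5948  0.5855  0.3102] op -0.001 gf 0.0
turn -0.002 shift cm -0.09 -0.09 3.18
```

>>> arm_command --moves '[[[-0.1,-0.1,1.2,0],[0,0,1.2,0],[0,0,0.6,0],[0,0,0,0]]]'

```text
time_s: 62.38
eef_pos: [0.4602, -0.306, 0.0858]
tcp_rot: [0.995, -0.095, -0.001, -0.001]
force: [-0.1, -0.3, -0.4]
opening: -0.002
grip_force: 0.0
```

>>> arm_command --moves '[[[0,0,0.3,0],[0,0,0.3,0],[0,0,0.2,0],[0,0,0,0]]]'

```text
time_s: 62.72
eef_pos: [0.4615, -0.307, 0.0796]
tcp_rot: [0.995, -0.095, 0.001, 0.0]
force: [0.0, 0.2, 3.2]
opening: 0.006
grip_force: 1.5
```

>>> arm_command --moves '[[[0,0,0.2,0],[0,0,0.2,0],[0,0,0,0]]]'

```text
time_s: 62.97
eef_pos: [0.4616, -0.307, 0.0778]
tcp_rot: [0.995, -0.095, 0.001, 0.0]
force: [-3.0, 3.8, 17.1]
opening: -0.0
grip_force: 8.4
```

```bash
python3 -c "
from go import *
todo(.463,-.310,.072,-.1915)"
```

```text
t 63.0 p [ 0.4616 -0.307   0.0778] head -0.1913 F [-2.9519  3.7886 17.0925] op -0.0 gf 8.4
turn 0.0 shift cm 0.19 0.27 0.58
```

>>> arm_command --moves '[[[0,0,0.2,0],[0,0,0,0],[0,0,0,0]]]'

```text
time_s: 63.22
eef_pos: [0.4617, -0.3071, 0.0775]
tcp_rot: [0.995, -0.095, 0.001, 0.001]
force: [-6.7, 4.8, 29.5]
opening: -0.001
grip_force: 14.2
```

>>> arm_command --moves '[[[0,0,-1,0],[0,0,-1,0],[0.2,0.3,0,0],[0,0,0,0],[0,0,0,0]]]'

```text
time_s: 63.63
eef_pos: [0.4623, -0.3102, 0.0924]
tcp_rot: [0.995, -0.096, -0.0, -0.0]
force: [-0.6, -0.3, 0.4]
opening: -0.001
grip_force: 0.0
```

>>> arm_command --moves '[[[0,0,0.8,0],[0,0,0.5,0],[0,0,0.3,0],[0,0,0.2,0],[0,0,0,0]]]'

```text
time_s: 64.05
eef_pos: [0.4626, -0.3104, 0.0777]
tcp_rot: [0.995, -0.095, 0.0, 0.0]
force: [-4.7, 2.4, 21.7]
opening: 0.001
grip_force: 11.0
```

>>> arm_command --moves '[[[0,0,0.2,0],[0,0,0.2,0],[0,0,0,0],[0,0,0,0]]]'

```text
time_s: 64.38
eef_pos: [0.4627, -0.3105, 0.0772]
tcp_rot: [0.995, -0.095, 0.001, 0.001]
force: [-10.2, 6.3, 44.1]
opening: 0.0
grip_force: 22.2
```

```bash
python3 -c "
from go import *
todo(.463,-.310,.072,-.1915)"; python3 bl.py
```

```text
t 64.4 p [ 0.4627 -0.3105  0.0772] head -0.191 F [-10.2012   6.2956  44.1248] op 0.0 gf 22.2
turn 0.001 shift cm 0.02 -0.05 0.52
top green 368 ctr [  26.1427 -127.272 ] rect [  26.5 -127.3] [37.3 81.8] 89.9
top copper 354 ctr [ 28.0933 -43.392 ] rect [ 28.5 -43.4] [82.6 34.6] 0.0
top blue 351 ctr [26.7601 40.5414] rect [27.1 40.6] [34.8 81.3] 89.3
scene green 218 ctr [  29.6789 -121.7332] rect [  29.6 -122.3] [47.6 83.7] 88.3
scene copper 198 ctr [ 29.6258 -40.9539] rect [ 29.3 -40.6] [83.6 37.6] 0.1
scene blue 240 ctr [30.9201 44.1803] rect [29.9 45. ] [43.2 84.3] 89.9
```

>>> arm_command --moves '[[[0,0,-2,0],[0,0,-3,0],[0,0,-3,0],[-3,0,-2,0],[-3,0,0,0]]]'

```text
time_s: 64.9
eef_pos: [0.4057, -0.3003, 0.1742]
tcp_rot: [0.995, -0.095, 0.003, 0.002]
force: [0.2, -0.4, -0.6]
opening: -0.001
grip_force: 0.0
```

>>> arm_command --moves '[[[-3,0,0,0],[0,0,0,0],[0,0,0,0],[0,0,0,0],[0,0,0,0]]]'

```text
time_s: 65.32
eef_pos: [0.3751, -0.2935, 0.1707]
tcp_rot: [0.995, -0.095, 0.0, -0.0]
force: [-0.2, -0.2, -0.0]
opening: 0.0
grip_force: 0.0
```

```bash
python3 bl.py | grep top; python3 -c "
from go import *
im=np.load('last_top.npy')
cv2.imwrite('pics/t3.png',cv2.resize(im[100:250,130:400,::-1],None,fx=2.9,fy=2.9,interpolation=cv2.INTER_CUBIC))"
```

```text
top green 360 ctr [  26.3637 -127.1503] rect [  26.5 -127.3] [36.4 81.8] 89.5
top copper 348 ctr [ 28.4217 -43.3166] rect [ 28.7 -43.3] [82.  34.6] 0.1
top blue 352 ctr [26.5203 40.6361] rect [26.8 41.3] [82.6 36.3] 0.3
```

View pics/t3.png

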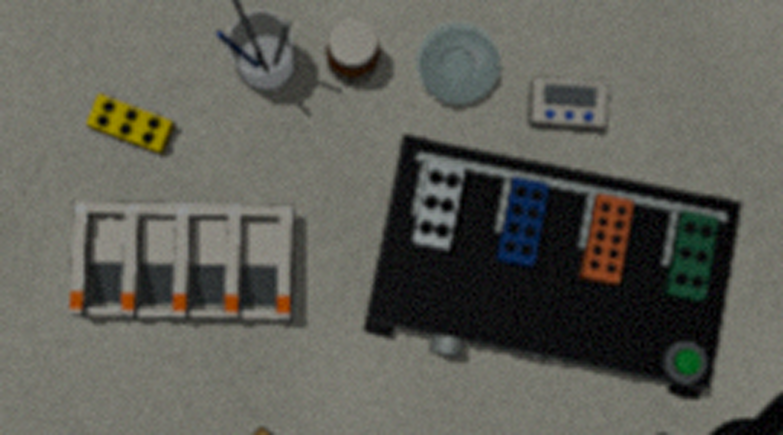

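The final view shows the caddy empty, all four blocks home at (438,207), (523,222), (607,240) and (692,255), and the yellow block and other things where they were. Handing in.

```bash
python3 -c "
from bench import ctrl
print(ctrl.hand_in())"
```

```text
the job is handed in; nothing more can be done
None
```

I moved all four blocks to the hotplate, pushed each against the back rail and its left-hand stop, then pressed the start button to its hard stop and handed the job in at about 65 s; no verdict came back.

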